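Half-light test of a plug-in light sensor

ROBOT

A 6-joint arm with a two-finger parallel gripper is mounted at the origin on a cart in front of the work surface, level with it; the furniture and walls round the work are solid. World frame = base frame: x ahead of the robot, y to its left, z up, the work surface at z = 0. Lengths are in m, angles in degrees, forces in N, time in s.
With the tool pointing down it reaches from about 0.375 to 0.9 m from the base axis. Payload 3.1 kg.
Tool frame: the origin (TCP) lies midway between the tips of the shut fingers; the grasp point (between the pads) lies bot.hold_point_z behind it (bot.hold_point_z is the distance from the TCP to the grasp point, in m); z points along the fingers, y is the direction in which the jaws open and shut (so a half turn about z gives the same grasp; the last joint's range is limited). The gripper opens to 87 mm and grips with 3 to 60 N. Pads are 19 mm wide; open, the fingers measure 117 mm over their backs; the gripper's body (75 mm by 190 mm) begins 51 mm behind the grasp point.
Start: joints at [-10.227, 30.224, 82.088, -0, 67.689, -10.227], TCP at [0.625, 0, 0.186] pointing down, gripper open.
Joint ranges: [-176.69, 176.69], [-43.24, 126.21], [12.49, 139.97], [-82, 262], [0, 151.66], [-163.58, 163.58]. Speed limits (degrees/s): [159.86, 159.86, 180, 180, 180, 180].

INTERFACE

Orientations are given as a 3x3 rotation matrix whose columns are the frame's x, y, z axes.
In Python, from rig import bot, vision, order gives the robot as it stands. The module is installed in compiled form; this text tells all that it offers.
- The arm moves only by the tool move_arm, never from a script. Its argument "moves" is a list of rows, each an object of numbers: "hand": the finger opening in mm, from 0 to 87; "x", "y", "z": the shift along the tool's x, y, z in units of 25 mm (1.0 is 25 mm); "wx", "wy", "wz": the turn, a rotation vector about the tool's x, y, z in degrees. In form: [{"hand": .., "x": .., "y": .., "z": .., "wx": .., "wy": .., "wz": ..}, ...]. A call has 1 to 20 rows; each row shifts and turns the commanded pose from where the row before left it, along the tool's axes as they then stand; what a row does not reach is not made up. A row lasts 1/10 s, in which the tool goes at most 50 mm and 8.59 degrees, less where a joint would pass 70% of its speed; a pose out of reach is approached as far as the arm can. A call is refused whole if a number of a shift passes 1 or a number of a turn 8.59, either way. A call with a gripper value outside its range is refused whole. The fingers move at their own pace and stop on an object; the grip force is fixed at half the most. Time passes only in rows, so rows that do not move let the fingers close. It gives the time, the measured TCP pose, the force and the opening at its end, in the units of the state.
- bot.read_state(): the state, without advancing time (a new reading comes with each control period).
- vision.capture(name): name is "scene" or "side" or "wrist"; returns a dict with "image" (420x560x3 uint8, red, green, blue), "z_map" (420x560 float32, m along the optical axis (not along the pixel's ray), 0 where there is no reading), "fx", "fy", "cx", "cy" (pixels), "k1" (the pictures are not rectified: a ray, as slopes to the right and down, at radius r is drawn at 1 + k1 r^2 times it, then the intrinsics apply), "pose" (4x4, takes a point from camera to world coordinates); the wrist camera has in their place "hand_eye" (4x4, takes a point from camera to tool coordinates, whose origin is the TCP and whose axes are the flange's). Camera axes: x right, y down, z forward; pixel columns grow to the right and rows downward; lengths in m; the calibration is good to about 2 mm. A picture is of the moment at which its call begins: read the wrist's pose just before it.
- order.hand_in(): hands the job in, once; it reports no verdict.
The state is a dict: "time_s": time; "joint_positions": joint angles; "qvel": joint speeds; "tau": joint torques, N m; "position": TCP position; "tcp_rot": TCP orientation; "force": force on the tool from outside, world axes, zero at the start; "moment": the same for the moment, N m; "opening": opening from 0.0 (shut) to 1.0 (fully open).
Only numpy, scipy, OpenCV 4.12 (cv2) and the standard library are available. Lean on these libraries where they do the work, as an engineer would, in place of code of your own. Each camera call takes 0.05 s, during which the arm holds its last target.

TASK

Plug the light-sensor module fully home into the test jig's socket, lens towards the shutter, and let go of it while the shutter is still shut, for the dark reading. Then slide the shutter's red knob against its spring to the yellow half-open mark and finish holding it still there, without letting go, for the half-light reading. Leave the mains inlet, parts dish and red wire reel where they are.

Things in the scene. Friction and masses are not known exactly. Their poses are not given: they have to be found in the camera images.
- jig: Optical test jig, fixed; origin under its centre, z up; may stand turned. Aluminium base 180 (x) x 250 (y) x 12 mm. Along its y: at +y a grey lamp house (y 48..112 mm, 96 mm high); in the middle a dark shutter housing (x -85..45, y -16..16 mm, 80 mm high; window frame on the socket side out to y -22); at y -65 mm a black socket block (64 x 56 mm, top 30 mm up).
- socket (a point): Centre of the socket hole's mouth on the black block, 30 mm above the bench; axes as the jig's. Hole 23.6 (x) x 27.6 (y) mm, 2 mm lead-in chamfer, 18 mm deep. Two sprung contacts in it pinch the plug across y: press it down with about 5 to 10 N (its weight alone does not seat it). The lens must face the socket's +y (the block's orange line), towards the shutter.
- sensor_module: Loose dark grey light-sensor module, 70 g, standing on its plug: case 30 (x) x 34 (y) x 50 mm over a plug 22 x 26 x 16 mm (lowest 3.5 mm are 1.25 mm smaller all round). Origin: centre of the plug's underside, z up; case z 16..66 mm. Seated, the case rests on the block, origin 16 mm below point socket. Grip across the ribbed x faces. Orange stripe on top: lens side, +y.
- lens (a point): Centre of the round blue lens on the module's +y face, 20 mm out from the module's axis and 41 mm above its underside.
- knob_grip (a point): Centre of the red grip of the shutter's knob, 103.5 mm above the bench; axes as the jig's. The knob rides on top of the shutter housing on a small steel carriage with a white pointer. Red grip 14 (x) x 20 (y) mm, from 18 mm below to 14 mm above this point (the housing's top is 23.5 mm below it), to be pinched from above across its x faces. Slides along the jig's -x.
- shutter (a joint): Travel of the shutter in m: 0 shut (where its spring keeps it), 0.050 fully open, growing towards the jig's -x. The yellow mark on the scale beside the knob is half travel, 0.025. The spring pulls it shut with 5 N at 0, 11 N at half and 17.5 N at full travel.
- mains_inlet: Bystander: black mains inlet, 34 x 58 x 37 mm, lying on its bezel; origin under its centre.
- dish: Bystander: grey parts dish, 67 mm wide, 24 mm high; origin under its centre.
- reel: Bystander: red wire reel with black flanges, 60 mm wide, 50 mm high; origin under its centre.
There are look-alikes about, which are no part of the job. Leave any purple look-alike of the sensor_module alone.

How it is judged (in metres and radians):
On the way:
1. the module is plugged fully home, lens towards the shutter, and released, with the shutter shut (z of sensor_module in the frame of socket below -0.0135 m and horizontal distance between sensor_module and socket below 0.003 m and y of lens in the frame of socket above 0.015 m and contact force between the fingers and sensor_module below 0.2 N and value of joint shutter below 0.003 m), for 0.3 s.
At the end, for the whole second after the job is handed in: The gripper's fingers still hold the shutter knob against its spring (contact force over 4 N), the shutter stands still at half travel, 0.025 m within 4 mm, and the module is still fully plugged in (within 2.5 mm of home, within 3 mm of the socket's centre, upright, lens towards the shutter) (value of joint shutter between 0.021 and 0.029 m and velocity of joint shutter between -0.004 and 0.004 m/s and contact force between the fingers and shutter above 4 N and z of sensor_module in the frame of socket below -0.0135 m and horizontal distance between sensor_module and socket below 0.003 m and angle between sensor_module's own z axis and vertical below 0.06 rad and y of lens in the frame of socket above 0.015 m); the arm keeps its last pose, push and grip.
It fails at once if a bystander (mains inlet, dish or reel) is moved by more than 25 mm (distance of any of mains_inlet, dish, reel from where it was at the start of the episode above 0.025 m).
It also fails if it takes over 48 s, if anything falls off the work surface, if the arm or the gripper's body presses on something with over 40 N, if the wrist force passes 120 N, or if a joint passes its speed limit or range.

## Working session

There is one attempt and no reset: what is moved stays moved. The work goes in short steps, Python scripts to look and compute and a tool call to move; the robot and the scene stay as the last step left them, time stands still between calls to the robot, and variables do not carry over. Pictures are saved under pics/ and viewed, and the job is handed in when it is done.

Besides the shell and the picture viewer there is one more tool, called after ">>>" as name([rows], argument=value, ...), one row to a line, values as JSON. move_arm: Moves the arm, as the interface text tells. Its arguments: {"type":"object","properties":{"moves":{"type":"array"}},"required":["moves"]}

```bash
ls; mkdir -p pics
cat > h.py <<'E'
import numpy as np, cv2
from rig import bot, vision, order
def snap(n,out):
    s=bot.read_state(); c=vision.capture(n)
    if 'pose' not in c:
        T=np.eye(4);T[:3,:3]=np.array(s['tcp_rot']).reshape(3,3);T[:3,3]=s['position']
        c['pose']=T@np.array(c['hand_eye'])
    cv2.imwrite('pics/%s.png'%out,c['image'][:,:,::-1])
    np.savez('pics/%s.npz'%out,**{k:np.array(v) for k,v in c.items()})
    return c
def load(out):
    d=np.load('pics/%s.npz'%out); return {k:d[k] for k in d}
def slopes(c,uv):
    K=np.array([[c['fx'],0,c['cx']],[0,c['fy'],c['cy']],[0,0,1]],float)
    p=(np.atleast_2d(uv).astype(float)-[c['cx'],c['cy']])/[c['fx'],c['fy']]
    q=p.copy()
    for _ in range(30): q=p/(1+c['k1']*(q**2).sum(1,keepdims=True))
    return q
def onplane(c,uv,z):
    q=slopes(c,uv); d=np.c_[q,np.ones(len(q))]@c['pose'][:3,:3].T; o=c['pose'][:3,3]
    return o+d*((z-o[2])/d[:,2:])
def pts(c):
    h,w=c['z_map'].shape; uu,vv=np.meshgrid(np.arange(w),np.arange(h))
    q=slopes(c,np.c_[uu.ravel(),vv.ravel()]); z=c['z_map'].ravel()[:,None]
    P=np.c_[q,np.ones(len(q))]*z
    P=P@c['pose'][:3,:3].T+c['pose'][:3,3]; P[z[:,0]==0]=np.nan
    return P.reshape(h,w,3)
def proj(c,P):
    T=np.linalg.inv(c['pose']); p=np.atleast_2d(P)@T[:3,:3].T+T[:3,3]; q=p[:,:2]/p[:,2:]
    q=q*(1+c['k1']*(q**2).sum(1,keepdims=True)); return q*[c['fx'],c['fy']]+[c['cx'],c['cy']]
E
python3 - <<'E'
from h import *
for n in ['scene','side','wrist']:
    c=snap(n,n+'0'); print(n,c['fx'],c['k1'],np.round(c['pose'],3).tolist())
s=bot.read_state(); print(s,bot.hold_point_z)
E
```

```text
pics
scene 401.64453192117503 0.02857066214074675 [[0.688, -0.47, 0.553, 0.126], [-0.725, -0.427, 0.54, -0.608], [-0.018, -0.773, -0.634, 0.623], [0.0, 0.0, 0.0, 1.0]]
side 406.82541211810303 -0.08000292179181309 [[0.99, -0.076, 0.118, 0.464], [-0.139, -0.64, 0.756, -0.791], [0.018, -0.765, -0.644, 0.667], [0.0, 0.0, 0.0, 1.0]]
wrist 313.96893859523607 -0.052452631821902344 [[1.0, 0.001, -0.0, 0.624], [0.001, -0.961, -0.276, 0.075], [-0.001, 0.276, -0.961, 0.383], [0.0, 0.0, 0.0, 1.0]]
{'time_s': 0.15, 'joint_positions': array([-1.02282137e+01,  3.02663025e+01,  8.21394166e+01, -1.35833254e-03,
        6.76880576e+01, -1.02270826e+01]), 'qvel': array([ 0.04683741, -0.23417951, -0.23009323, -0.02951221,  0.01919898,
        0.03399084]), 'tau': array([ 9.14956272e-04, -4.40429199e+01, -1.76841742e+01,  6.33679633e-02,
        5.52540855e-02, -1.06930895e-04]), 'position': array([6.24386708e-01, 1.22490954e-04, 1.84901655e-01]), 'tcp_rot': array([[ 1.09404442e-05,  9.99998696e-01, -1.61459682e-03],
       [ 9.99999964e-01, -1.05060565e-05,  2.69046106e-04],
       [ 2.69028792e-04, -1.61459971e-03, -9.99998660e-01]]), 'force': array([0.03595108, 0.22187223, 0.19582231]), 'moment': array([-0.01009274, -0.02879908, -0.00231465]), 'opening': 0.9945066433192034} 0.0187
```

View pics/scene0.png

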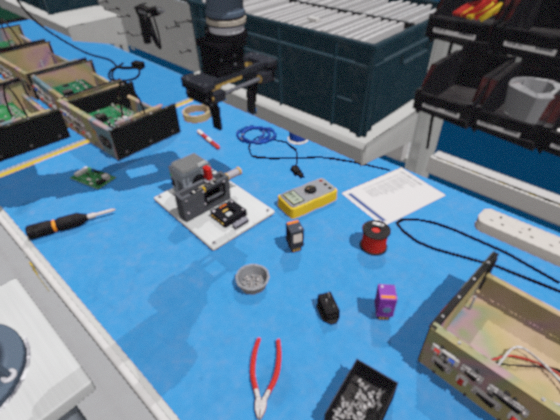

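View pics/side0.png

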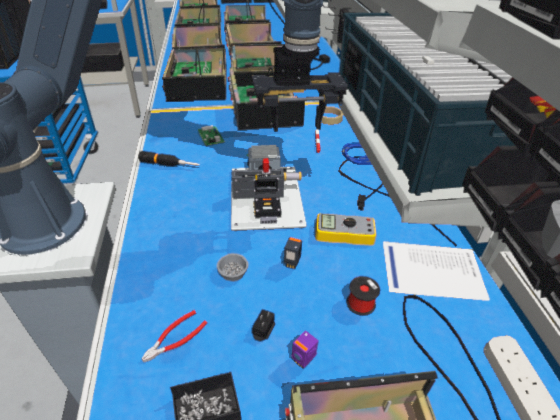

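View pics/wrist0.png

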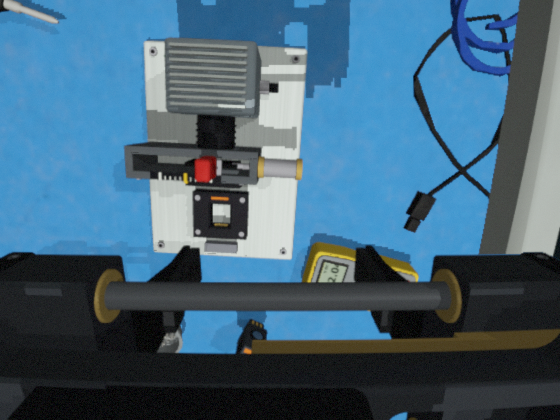

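Run:
```python
from h import *
c=load('wrist0'); im=c['image'][:,:,::-1]
cv2.imwrite('pics/z1.png',cv2.resize(im[30:270,110:320],None,fx=2.5,fy=2.5,interpolation=cv2.INTER_CUBIC))
c=load('side0'); im=c['image'][:,:,::-1]
a=cv2.resize(im[140:280,210:330],None,fx=4,fy=4,interpolation=cv2.INTER_CUBIC)
cv2.imwrite('pics/z2.png',a)
for n in ['scene0','side0','wrist0']:
    c=load(n);P=pts(c)
    print(n,[np.nanmedian(P[...,2]), np.isnan(P[...,2]).mean()])
c=load('side0');P=pts(c)
for v in range(234,270,2): print(v,[tuple(np.round(P[v,u]*1000).astype(int)) for u in (286,290,294,298)])
```

```text
scene0 [np.float64(0.0041513529510921465), np.float64(0.003971088435374149)]
side0 [np.float64(0.0011322179950068456), np.float64(0.003822278911564626)]
wrist0 [np.float64(0.013782993095969587), np.float64(0.004043367346938775)]
234 [(np.int64(591), np.int64(-105), np.int64(-3)), (np.int64(600), np.int64(-106), np.int64(-3)), (np.int64(609), np.int64(-110), np.int64(0)), (np.int64(619), np.int64(-110), np.int64(-1))]
236 [(np.int64(589), np.int64(-113), np.int64(-2)), (np.int64(599), np.int64(-115), np.int64(-1)), (np.int64(608), np.int64(-117), np.int64(0)), (np.int64(617), np.int64(-117), np.int64(-1))]
238 [(np.int64(588), np.int64(-119), np.int64(-2)), (np.int64(585), np.int64(-187), np.int64(64)), (np.int64(593), np.int64(-188), np.int64(65)), (np.int64(616), np.int64(-124), np.int64(-1))]
240 [(np.int64(587), np.int64(-127), np.int64(-1)), (np.int64(584), np.int64(-193), np.int64(64)), (np.int64(591), np.int64(-196), np.int64(67)), (np.int64(600), np.int64(-195), np.int64(64))]
242 [(np.int64(586), np.int64(-132), np.int64(-2)), (np.int64(582), np.int64(-201), np.int64(66)), (n
[... 1896 characters left out ...]
 np.int64(-218), np.int64(24)), (np.int64(589), np.int64(-222), np.int64(27)), (np.int64(599), np.int64(-213), np.int64(16))]
264 [(np.int64(574), np.int64(-210), np.int64(10)), (np.int64(581), np.int64(-219), np.int64(19)), (np.int64(589), np.int64(-222), np.int64(21)), (np.int64(602), np.int64(-205), np.int64(0))]
266 [(np.int64(574), np.int64(-210), np.int64(3)), (np.int64(582), np.int64(-215), np.int64(8)), (np.int64(590), np.int64(-219), np.int64(11)), (np.int64(601), np.int64(-210), np.int64(-1))]
268 [(np.int64(574), np.int64(-211), np.int64(-2)), (np.int64(583), np.int64(-211), np.int64(-3)), (np.int64(590), np.int64(-218), np.int64(3)), (np.int64(600), np.int64(-214), np.int64(-3))]
```

View pics/z1.png

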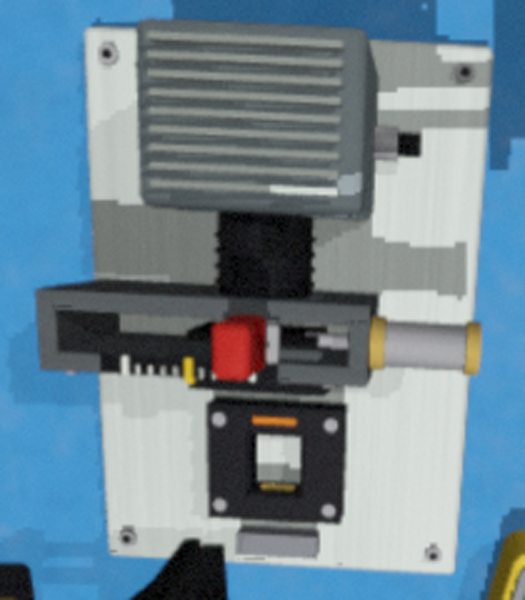

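View pics/z2.png

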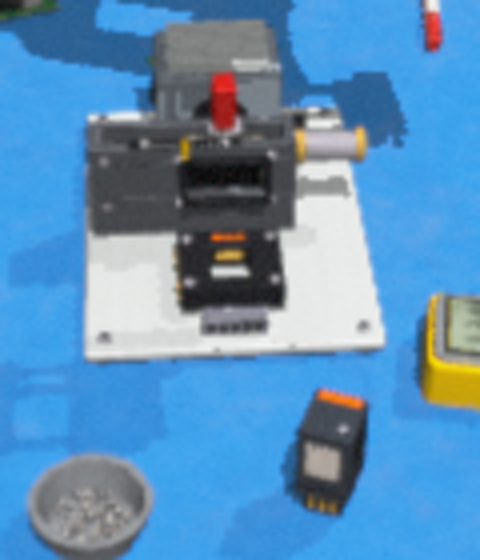

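Run:
```python
from h import *
c=load('wrist0')
f=lambda L:np.array(L)/2.5+[110,30]-0.3
C=onplane(c,f([(85,27),(492,45),(455,572),(110,553)]),.012)
S=onplane(c,f([(108,53),(464,72),(433,552),(127,537)]),.012)
for P in (C,S):
    print(np.round(P*1000,1).tolist(), P.mean(0)*1000, [np.linalg.norm(P[i]-P[i-1])*1000 for i in range(4)])
    a=np.degrees(np.arctan2(*(P[1]-P[0]+P[2]-P[3])[[1,0]])); b=np.degrees(np.arctan2(*(P[0]-P[3]+P[1]-P[2])[[0,1]])); print(a,-b)
# block corners z=.03, from zoom
B=onplane(c,f([(209,402),(345,404),(341,522),(209,519)]),.03)
print('block',np.round(B*1000,1).tolist(),B.mean(0)*1000)
H=onplane(c,f([(256,434),(300,434),(300,484),(256,484)]),.03); print('hole',np.round(H*1000,1).tolist(),H.mean(0)*1000)
D=pts(c)
K=f([(232,350)])[0].astype(int);print('knob',D[K[1]-4:K[1]+5,K[0]-5:K[0]+5,:].reshape(-1,3).round(3)[::8].tolist())
print(np.nanmedian(D[90:160,160:175].reshape(-1,3),0), np.nanmedian(D[218:224,200:240].reshape(-1,3),0))
```

```text
[[478.3, 164.4, 12.0], [655.2, 155.6, 12.0], [642.4, -91.2, 12.0], [464.9, -81.4, 12.0]] [560.17203773  36.85728347  12.        ] [np.float64(246.119540277218), np.float64(177.14017114669556), np.float64(247.20590554007998), np.float64(177.72604317648026)]
-3.0005464541481994 -3.0422724227161306
[[487.5, 153.6, 12.0], [643.2, 144.7, 12.0], [631.0, -80.2, 12.0], [474.7, -72.5, 12.0]] [559.11324147  36.4016914   12.        ] [np.float64(226.47705943765436), np.float64(155.9073795301447), np.float64(225.1378954780321), np.float64(156.440889038112)]
-3.049133894665992 -3.1786246246983674
block [[527.1, 1.4, 30.0], [589.8, 0.5, 30.0], [586.4, -57.2, 30.0], [522.9, -55.9, 30.0]] [556.54017133 -27.78955323  30.        ]
hole [[548.0, -13.7, 30.0], [568.5, -13.7, 30.0], [567.5, -38.1, 30.0], [546.6, -38.2, 30.0]] [557.65630643 -25.93662011  30.        ]
knob [[0.556, 0.042, 0.117], [0.563, 0.042, 0.117], [0.56, 0.041, 0.115], [0.559, 0.04, 0.116], [0.557, 0.039, 0.118], [0.555, 0.038, 0.115], [0.562, 0.038, 0.115], [0.561, 0.037, 0.117], [0.559, 0.037, 0.117], [0.557, 0.036, 0.117], [0.555, 0.035, 0.116], [0.562, 0.035, 0.117]]
[0.50051455 0.07558294 0.01197249] [ 0.5524586  -0.03731689  0.02603277]
```

>>> move_arm([
  {"hand": 87, "x": -0.94, "y": -0.15},
  {"hand": 87, "x": -0.94, "y": -0.15},
  {"hand": 87, "x": -0.94, "y": -0.15},
  {"hand": 87, "x": -0.94, "y": -0.15},
  {"hand": 87, "x": -0.94, "y": -0.15},
  {"hand": 87, "x": -0.94, "y": -0.15},
  {"hand": 87, "x": -0.94, "y": -0.15},
  {"hand": 87, "x": -0.94, "y": -0.15},
  {"hand": 87, "x": -0.94, "y": -0.15},
  {"hand": 87, "x": -0.94, "y": -0.15},
  {"hand": 87},
])

```text
schema error: expected keys hand, x, y, z, wx, wy, wz
```

Run:
```python
from h import *
s=bot.read_state();print(s['position'],s['tcp_rot'].round(4).tolist(),s['time_s'])
c=snap('wrist','wrist1'); im=c['image'][:,:,::-1]
print(proj(c,[[.586,-.203,.066]]))
cv2.imwrite('pics/z3.png',cv2.resize(im[0:260],None,fx=1.4,fy=1.4))
```

```text
[6.24386708e-01 1.22490954e-04 1.84901655e-01] [[0.0, 1.0, -0.0016], [1.0, -0.0, 0.0003], [0.0003, -0.0016, -1.0]] 0.15
[[246.28240583 359.66558869]]
```

View pics/z3.png

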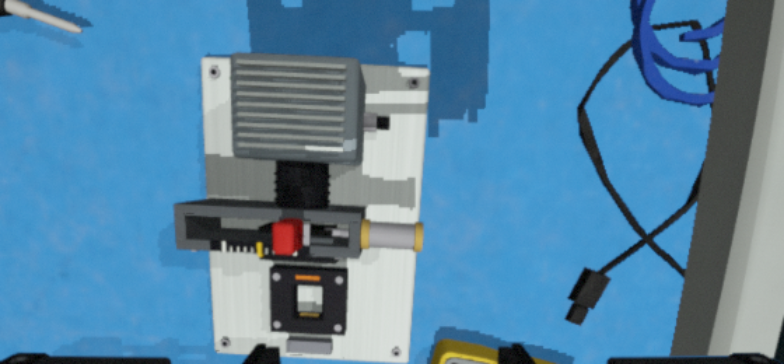

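All keys required; resending in full. The view still shows the start pose.

>>> move_arm([
  {"hand": 87, "x": -0.94, "y": -0.15, "z": 0, "wx": 0, "wy": 0, "wz": 0},
  {"hand": 87, "x": -0.94, "y": -0.15, "z": 0, "wx": 0, "wy": 0, "wz": 0},
  {"hand": 87, "x": -0.94, "y": -0.15, "z": 0, "wx": 0, "wy": 0, "wz": 0},
  {"hand": 87, "x": -0.94, "y": -0.15, "z": 0, "wx": 0, "wy": 0, "wz": 0},
  {"hand": 87, "x": -0.94, "y": -0.15, "z": 0, "wx": 0, "wy": 0, "wz": 0},
  {"hand": 87, "x": -0.94, "y": -0.15, "z": 0, "wx": 0, "wy": 0, "wz": 0},
  {"hand": 87, "x": -0.94, "y": -0.15, "z": 0, "wx": 0, "wy": 0, "wz": 0},
  {"hand": 87, "x": -0.94, "y": -0.15, "z": 0, "wx": 0, "wy": 0, "wz": 0},
  {"hand": 87, "x": -0.94, "y": -0.15, "z": 0, "wx": 0, "wy": 0, "wz": 0},
  {"hand": 87, "x": -0.94, "y": -0.15, "z": 0, "wx": 0, "wy": 0, "wz": 0},
  {"hand": 87, "x": 0, "y": 0, "z": 0, "wx": 0, "wy": 0, "wz": 0},
  {"hand": 87, "x": 0, "y": 0, "z": 0, "wx": 0, "wy": 0, "wz": 0},
])

```text
time_s: 1.4
position: [0.5871, -0.2349, 0.1853]
tcp_rot: [[0.001, 1.0, -0.001], [1.0, -0.001, 0.001], [0.001, -0.001, -1.0]]
force: [-1.2, 0.0, 0.1]
opening: 0.999
```

Run:
```python
from h import *
s=bot.read_state();print(s['position'],s['tcp_rot'].round(4).tolist(),s['time_s'])
c=snap('wrist','wrist1'); im=c['image'][:,:,::-1]
print(proj(c,[[.586,-.203,.066]]))
cv2.imwrite('pics/z4.png',cv2.resize(im[0:260],None,fx=1.4,fy=1.4))
```

```text
[ 0.58714723 -0.23487933  0.18530134] [[0.0012, 1.0, -0.0006], [1.0, -0.0012, 0.0011], [0.0011, -0.0006, -1.0]] 1.4
[[276.46351384 168.11310366]]
```

View pics/z4.png

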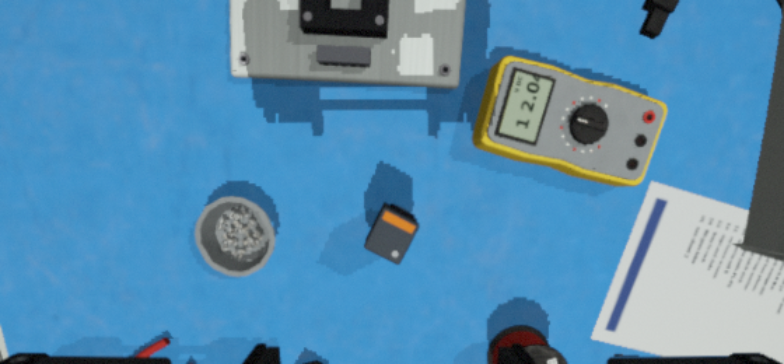

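Run:
```python
from h import *
c=load('wrist1'); im=c['image'][:,:,::-1]
cv2.imwrite('pics/z5.png',cv2.resize(im[110:220,230:340],None,fx=5,fy=5,interpolation=cv2.INTER_CUBIC))
P=pts(c)
hsv=cv2.cvtColor(im,cv2.COLOR_BGR2HSV)
m=((P[...,2]>.060)&(P[...,2]<.075)).astype(np.uint8); m[:110]=0;m[220:]=0;m[:,:230]=0;m[:,340:]=0
cs,_=cv2.findContours(m,cv2.RETR_EXTERNAL,cv2.CHAIN_APPROX_NONE); k=max(cs,key=cv2.contourArea)
w=onplane(c,k[:,0,:],.066)[:,:2]
r=cv2.minAreaRect((w*1000).astype(np.float32)); print('depth rect',r)
g=im.astype(int); dark=((g[...,0]<140)|(hsv[...,1]<90)|((hsv[...,0]<20)&(hsv[...,1]>120))).astype(np.uint8)
o=((hsv[...,0]<20)&(hsv[...,1]>150)).astype(np.uint8); o[:110]=0;o[220:]=0;o[:,:230]=0;o[:,340:]=0
k=max(cv2.findContours(o,cv2.RETR_EXTERNAL,cv2.CHAIN_APPROX_NONE)[0],key=cv2.contourArea)
print('stripe',cv2.minAreaRect((onplane(c,k[:,0,:],.066)[:,:2]*1000).astype(np.float32)))
```

```text
depth rect ((589.0884399414062, -202.7040557861328), (33.84150695800781, 29.609790802001953), 62.907814025878906)
stripe ((594.01220703125, -193.06654357910156), (6.231440544128418, 23.40523910522461), 63.59330749511719)
```

View pics/z5.png

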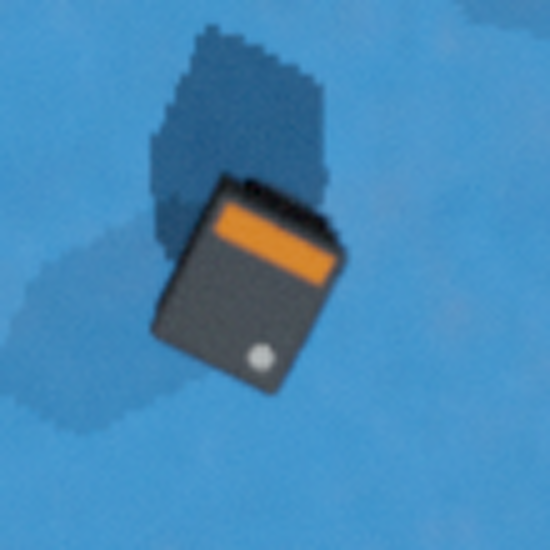

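>>> move_arm([
  {"hand": 60, "x": 0.64, "y": 0.04, "z": 0, "wx": 0, "wy": 0, "wz": 6.7},
  {"hand": 60, "x": 0.64, "y": 0.04, "z": 0, "wx": 0, "wy": 0, "wz": 6.7},
  {"hand": 60, "x": 0, "y": 0, "z": 0.8, "wx": 0, "wy": 0, "wz": 6.7},
  {"hand": 60, "x": 0, "y": 0, "z": 0.8, "wx": 0, "wy": 0, "wz": 6.7},
  {"hand": 60, "x": 0, "y": 0, "z": 0.8, "wx": 0, "wy": 0, "wz": 0},
  {"hand": 60, "x": 0, "y": 0, "z": 0.8, "wx": 0, "wy": 0, "wz": 0},
  {"hand": 60, "x": 0, "y": 0, "z": 0.8, "wx": 0, "wy": 0, "wz": 0},
  {"hand": 60, "x": 0, "y": 0, "z": 0, "wx": 0, "wy": 0, "wz": 0},
  {"hand": 60, "x": 0, "y": 0, "z": 0, "wx": 0, "wy": 0, "wz": 0},
])

```text
time_s: 2.35
position: [0.5914, -0.202, 0.0857]
tcp_rot: [[0.45, 0.893, -0.001], [0.893, -0.45, 0.001], [0.0, -0.001, -1.0]]
force: [0.5, 0.1, 0.3]
opening: 0.687
```

Run:
```python
from h import *
s=bot.read_state();R=s['tcp_rot'];print(s['position'],s['time_s'],np.degrees(np.arctan2(R[1,1],R[0,1])))
print('err in tool axes, units', R.T@(np.array([.589,-.203,.029])-s['position'])/.025)
c=snap('side','side1'); im=c['image'][:,:,::-1]
cv2.imwrite('pics/z6.png',cv2.resize(im[150:290,210:390],None,fx=4,fy=4,interpolation=cv2.INTER_CUBIC))
```

```text
[ 0.59140482 -0.20204887  0.08567283] 2.35 -26.728548166220353
err in tool axes, units [-0.07783689 -0.06681767  2.26695227]
```

View pics/z6.png

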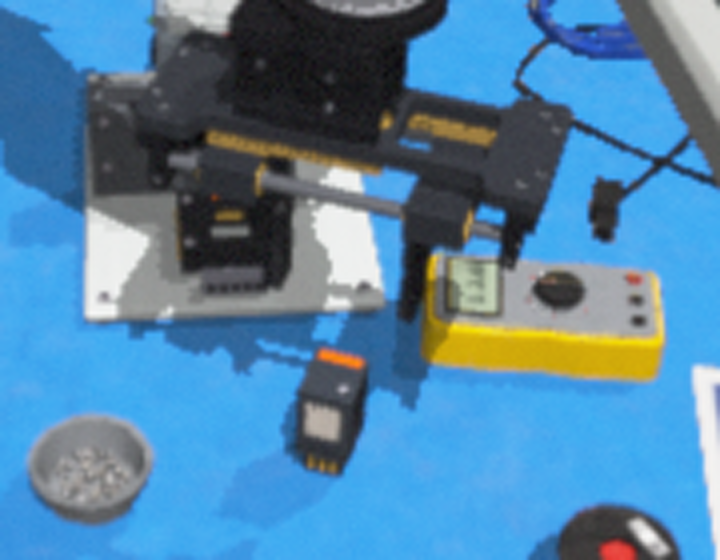

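Run:
```python
from h import *
s=bot.read_state();R=s['tcp_rot'];p=s['position'];c=load('side1')
for d in (-.03,0,.03): print(d,(proj(c,[p+R[:,1]*d])-[210,150])*4)
P=pts(c)
for (u,v) in [(312,226),(313,222),(338,214),(262,185),(256,190),(292,212)]: print(u,v,P[v,u].round(3))
w=onplane(c,[[291,240]],.066);print(w)
```

```text
-0.03 [[285.59309998 327.5748745 ]]
0 [[341.09431398 341.22100743]]
0.03 [[397.49393783 355.06865559]]
312 226 [ 0.619 -0.227  0.132]
313 222 [ 0.619 -0.23   0.145]
338 214 [ 0.651 -0.273  0.199]
262 185 [ 0.525 -0.197  0.217]
256 190 [ 0.514 -0.198  0.207]
292 212 [ 0.615 -0.044  0.011]
[[ 0.58527786 -0.194729    0.066     ]]
```

Run:
```python
from h import *
c=load('side1');P=pts(c)
for v in range(212,244,2): print(v,[tuple((P[v,u]*1000).round().astype(int).tolist()) for u in (306,309,312,315)])
im=c['image'][:,:,::-1]
cv2.imwrite('pics/z7.png',cv2.resize(im[180:260,240:340],None,fx=7,fy=7,interpolation=cv2.INTER_CUBIC))
```

```text
212 [(653, -34, -1), (660, -36, 0), (617, -226, 167), (621, -230, 170)]
214 [(651, -43, 0), (659, -41, -2), (617, -226, 162), (621, -231, 166)]
216 [(649, -50, 0), (658, -48, -3), (617, -227, 158), (622, -228, 158)]
218 [(649, -55, -2), (656, -55, -3), (618, -226, 152), (622, -230, 154)]
220 [(647, -61, -3), (654, -65, -1), (618, -226, 147), (626, -217, 138)]
222 [(646, -70, -2), (653, -71, -1), (618, -227, 142), (628, -214, 130)]
224 [(644, -79, 0), (613, -224, 135), (618, -228, 138), (628, -215, 125)]
226 [(643, -85, -1), (614, -223, 129), (619, -227, 132), (664, -89, 0)]
228 [(641, -93, 0), (614, -224, 124), (619, -228, 128), (662, -98, 3)]
230 [(640, -98, -2), (648, -99, -2), (619, -228, 122), (660, -106, 4)]
232 [(639, -106, -1), (646, -105, -3), (653, -108, 0), (658, -117, 7)]
234 [(637, -113, -1), (645, -111, -3), (652, -113, -2), (656, -125, 9)]
236 [(636, -118, -2), (643, -120, -2), (650, -122, 0), (655, -130, 8)]
238 [(635, -124, -3), (643, -124, -4), (648, -130, 2), (655, -130, 1)]
240 [(633, -133, -1), (641, -132, -2), (647, -135, 0), (655, -134, -2)]
242 [(633, -137, -3), (639, -140, -1), (646, -140, -1), (654, -140, -3)]
```

View pics/z7.png

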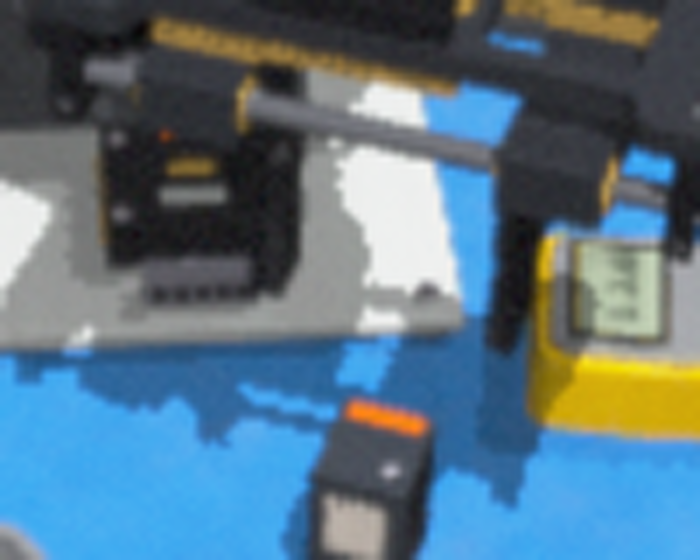

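Run:
```python
from h import *
c=load('side0');P=pts(c)
m=(abs(P[...,0]-.625)<.08)&(abs(P[...,1])<.02)&(P[...,2]>.13)&(P[...,2]<.3)
vs,us=np.where(m)
o=np.argsort(P[vs,us,2])[:25]
for i in o[::3]: print(us[i],vs[i],P[vs[i],us[i]].round(3))
c=load('scene0');P=pts(c)
m=(abs(P[...,0]-.625)<.08)&(abs(P[...,1])<.03)&(P[...,2]>.13)&(P[...,2]<.3)
vs,us=np.where(m)
o=np.argsort(P[vs,us,2])[:25]
for i in o[::3]: print(us[i],vs[i],P[vs[i],us[i]].round(3))
s=bot.read_state();print(s['position'],s['joint_positions'])
```

```text
317 129 [ 0.669 -0.008  0.219]
319 129 [ 0.673 -0.01   0.22 ]
274 131 [ 0.572 -0.011  0.222]
273 129 [ 0.571 -0.003  0.222]
315 125 [0.667 0.005 0.223]
317 127 [ 0.669 -0.005  0.223]
277 129 [ 0.579 -0.006  0.224]
315 124 [0.667 0.006 0.224]
316 126 [ 0.667 -0.004  0.225]
254 114 [ 0.67  -0.011  0.221]
216 128 [0.573 0.002 0.222]
217 129 [ 0.572 -0.004  0.222]
256 113 [ 0.675 -0.012  0.222]
250 113 [ 0.666 -0.003  0.223]
220 130 [ 0.572 -0.012  0.223]
218 129 [ 0.572 -0.007  0.224]
253 113 [ 0.669 -0.009  0.224]
247 110 [0.67  0.011 0.224]
[ 0.59206783 -0.20265953  0.08648468] [-2.91171971e+01  3.71439991e+01  8.69508121e+01  1.01367964e-02
  5.58378260e+01 -2.38034086e+00]
```

Run:
```python
from h import *
c=load('wrist0');T=c['hand_eye'].copy();c['pose']=T;P=pts(c)
print(T.round(3).tolist())
for v in range(245,300,6): print(v,[tuple((P[v,u]*1000).round().astype(int).tolist()) for u in (165,180,192,196,366,372,385)])
c=load('side1');P=pts(c)
s=bot.read_state();R=s['tcp_rot'];Q=(P-s['position'])@R
m=(abs(Q[...,0])<.1)&(abs(Q[...,1])<.12)&(Q[...,2]<-.01)&(Q[...,2]>-.25)
import collections
h=np.histogram(Q[m][:,2],bins=np.arange(-.25,0,.01));print(list(zip(h[1].round(2),h[0])))
```

```text
[[0.001, -0.961, -0.276, 0.075], [1.0, 0.001, 0.002, -0.001], [-0.001, -0.276, 0.961, -0.199], [0.0, 0.0, 0.0, 1.0]]
245 [(-73, -143, 172), (-74, -125, 175), (-74, -109, 174), (-73, -103, 172), (11, 49, -37), (-78, 125, 185), (-78, 142, 185)]
251 [(-82, -145, 174), (10, -52, -45), (9, -47, -41), (9, -44, -43), (9, 48, -41), (11, 50, -45), (-86, 143, 185)]
257 [(-95, -150, 185), (10, -50, -53), (9, -45, -49), (6, -44, -43), (9, 45, -49), (10, 48, -52), (-94, 142, 182)]
263 [(-103, -150, 184), (9, -49, -57), (6, -44, -51), (4, -44, -46), (8, 44, -55), (9, 46, -57), (10, 52, -59)]
269 [(10, -53, -66), (8, -47, -62), (4, -44, -53), (1, -44, -46), (7, 43, -60), (9, 44, -64), (11, 50, -67)]
275 [(10, -51, -73), (8, -45, -69), (0, -44, -53), (-3, -44, -47), (4, 43, -60), (8, 44, -67), (10, 48, -72)]
281 [(10, -49, -78), (8, -43, -74), (-3, -44, -54), (-6, -44, -48), (1, 43, -61), (4, 44, -67), (9, 47, -76)]
287 [(32, -32, -122), (32, -27, -122), (32, -24, -121), (32, -23, -121), (32, 24, -122), (32, 25, -122), (32, 29, -121)]
293 [(31, -31, -123), (31, -27, -123), (31, -24, -123), (31, -23,
[... 327 characters left out ...]
loat64(-0.21), np.int64(360)), (np.float64(-0.2), np.int64(104)), (np.float64(-0.19), np.int64(77)), (np.float64(-0.18), np.int64(198)), (np.float64(-0.17), np.int64(193)), (np.float64(-0.16), np.int64(240)), (np.float64(-0.15), np.int64(1467)), (np.float64(-0.14), np.int64(402)), (np.float64(-0.13), np.int64(624)), (np.float64(-0.12), np.int64(319)), (np.float64(-0.11), np.int64(61)), (np.float64(-0.1), np.int64(14)), (np.float64(-0.09), np.int64(60)), (np.float64(-0.08), np.int64(68)), (np.float64(-0.07), np.int64(49)), (np.float64(-0.06), np.int64(49)), (np.float64(-0.05), np.int64(53)), (np.float64(-0.04), np.int64(26)), (np.float64(-0.03), np.int64(0)), (np.float64(-0.02), np.int64(0))]
```

>>> move_arm([
  {"hand": 60, "x": -0.07, "y": -0.09, "z": 0.7, "wx": 0, "wy": 0, "wz": 0},
  {"hand": 60, "x": 0, "y": 0, "z": 0.7, "wx": 0, "wy": 0, "wz": 0},
  {"hand": 60, "x": 0, "y": 0, "z": 0.7, "wx": 0, "wy": 0, "wz": 0},
  {"hand": 60, "x": 0, "y": 0, "z": 0.6, "wx": 0, "wy": 0, "wz": 0},
  {"hand": 60, "x": 0, "y": 0, "z": 0, "wx": 0, "wy": 0, "wz": 0},
  {"hand": 60, "x": 0, "y": 0, "z": 0, "wx": 0, "wy": 0, "wz": 0},
])

```text
time_s: 3.0
position: [0.589, -0.2039, 0.0187]
tcp_rot: [[0.451, 0.893, 0.001], [0.893, -0.451, -0.0], [0.0, 0.001, -1.0]]
force: [0.8, 0.0, -0.4]
opening: 0.691
```

Run:
```python
from h import *
s=bot.read_state();R=s['tcp_rot'];print(s['position'],s['time_s'],np.degrees(np.arctan2(R[1,1],R[0,1])),s['force'])
c=snap('side','side2'); im=c['image'][:,:,::-1]
cv2.imwrite('pics/z8.png',cv2.resize(im[190:280,240:350],None,fx=7,fy=6.6,interpolation=cv2.INTER_CUBIC))
```

```text
[ 0.58902909 -0.20387605  0.01868212] 3.0 -26.79502681070418 [ 0.7622791   0.00076589 -0.36256846]
```

View pics/z8.png

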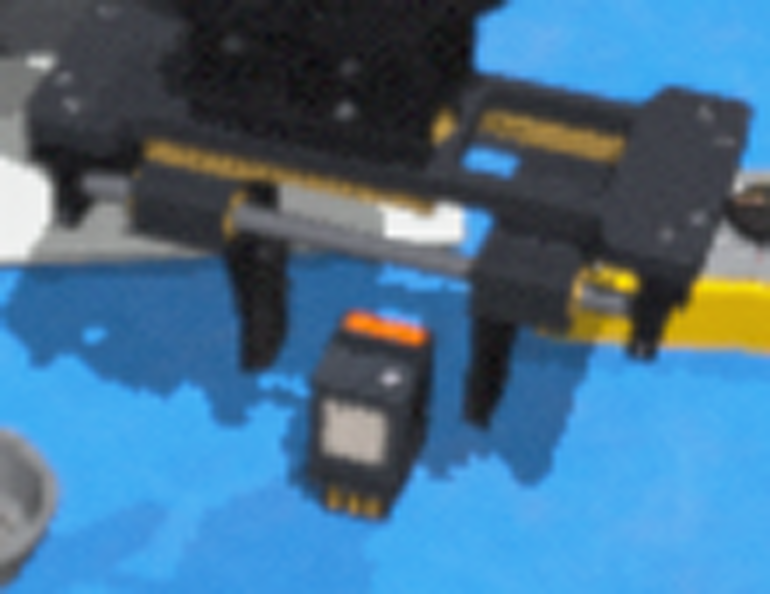

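>>> move_arm([
  {"hand": 60, "x": 0, "y": 0, "z": 0.5, "wx": 0, "wy": 0, "wz": 0},
  {"hand": 60, "x": 0, "y": 0, "z": 0.5, "wx": 0, "wy": 0, "wz": 0},
  {"hand": 60, "x": 0, "y": 0, "z": 0, "wx": 0, "wy": 0, "wz": 0},
  {"hand": 60, "x": 0, "y": 0, "z": 0, "wx": 0, "wy": 0, "wz": 0},
])

```text
time_s: 3.45
position: [0.588, -0.2035, -0.0077]
tcp_rot: [[0.451, 0.893, -0.001], [0.893, -0.451, 0.001], [0.0, -0.002, -1.0]]
force: [-0.0, -0.8, 0.5]
opening: 0.692
```

Run:
```python
from h import *
s=bot.read_state();R=s['tcp_rot'];print(s['position'],s['time_s'],s['force'])
c=snap('side','side3'); im=c['image'][:,:,::-1]
cv2.imwrite('pics/z9.png',cv2.resize(im[190:280,240:350],None,fx=7,fy=6.6,interpolation=cv2.INTER_CUBIC))
```

```text
[ 0.58796607 -0.20345916 -0.00766464] 3.45 [-0.03804746 -0.765519    0.53765318]
```

View pics/z9.png

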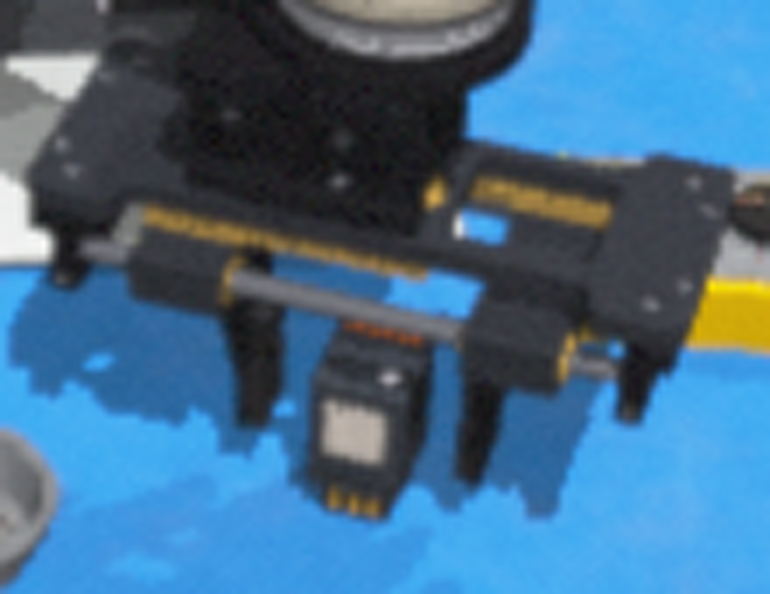

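>>> move_arm([
  {"hand": 0, "x": 0, "y": 0, "z": 0, "wx": 0, "wy": 0, "wz": 0},
  {"hand": 0, "x": 0, "y": 0, "z": 0, "wx": 0, "wy": 0, "wz": 0},
  {"hand": 0, "x": 0, "y": 0, "z": 0, "wx": 0, "wy": 0, "wz": 0},
  {"hand": 0, "x": 0, "y": 0, "z": 0, "wx": 0, "wy": 0, "wz": 0},
  {"hand": 0, "x": 0, "y": 0, "z": 0, "wx": 0, "wy": 0, "wz": 0},
  {"hand": 0, "x": 0, "y": 0, "z": 0, "wx": 0, "wy": 0, "wz": 0},
  {"hand": 0, "x": 0, "y": 0, "z": 0, "wx": 0, "wy": 0, "wz": 0},
  {"hand": 0, "x": 0, "y": 0, "z": 0, "wx": 0, "wy": 0, "wz": 0},
])

```text
time_s: 4.3
position: [0.5887, -0.2038, -0.0067]
tcp_rot: [[0.451, 0.893, 0.0], [0.893, -0.451, -0.0], [-0.0, 0.0, -1.0]]
force: [-0.7, -0.5, 0.6]
opening: 0.342
```

>>> move_arm([
  {"hand": 0, "x": 0, "y": 0, "z": -0.8, "wx": 0, "wy": 0, "wz": 0},
  {"hand": 0, "x": 0, "y": 0, "z": -0.8, "wx": 0, "wy": 0, "wz": -5.9},
  {"hand": 0, "x": 0, "y": 0, "z": -0.8, "wx": 0, "wy": 0, "wz": -5.9},
  {"hand": 0, "x": 0, "y": 0, "z": -0.8, "wx": 0, "wy": 0, "wz": -5.9},
  {"hand": 0, "x": 0, "y": 0, "z": 0, "wx": 0, "wy": 0, "wz": -6.0},
  {"hand": 0, "x": 0.78, "y": -0.26, "z": 0, "wx": 0, "wy": 0, "wz": 0},
  {"hand": 0, "x": 0.78, "y": -0.26, "z": 0, "wx": 0, "wy": 0, "wz": 0},
  {"hand": 0, "x": 0.78, "y": -0.26, "z": 0, "wx": 0, "wy": 0, "wz": 0},
  {"hand": 0, "x": 0.78, "y": -0.26, "z": 0, "wx": 0, "wy": 0, "wz": 0},
  {"hand": 0, "x": 0.78, "y": -0.26, "z": 0, "wx": 0, "wy": 0, "wz": 0},
  {"hand": 0, "x": 0.78, "y": -0.26, "z": 0, "wx": 0, "wy": 0, "wz": 0},
  {"hand": 0, "x": 0, "y": 0, "z": 0, "wx": 0, "wy": 0, "wz": 0},
  {"hand": 0, "x": 0, "y": 0, "z": 0, "wx": 0, "wy": 0, "wz": 0},
  {"hand": 0, "x": 0, "y": 0, "z": 0, "wx": 0, "wy": 0, "wz": 0},
])

```text
time_s: 5.7
position: [0.5567, -0.0854, 0.0733]
tcp_rot: [[0.054, 0.999, 0.001], [0.999, -0.054, -0.001], [-0.001, 0.001, -1.0]]
force: [0.6, 0.2, -0.3]
opening: 0.342
```

Run:
```python
from h import *
s=bot.read_state();R=s['tcp_rot'];print(s['position'],s['time_s'],s['force'],np.degrees(np.arctan2(R[1,1],R[0,1])),s['opening']*87)
c=snap('wrist','wrist2'); im=c['image'][:,:,::-1]
print(proj(c,[[.5563,-.028,.03]]))
cv2.imwrite('pics/z10.png',cv2.resize(im,None,fx=1.4,fy=1.4,interpolation=cv2.INTER_CUBIC))
c=snap('side','side4'); im=c['image'][:,:,::-1]
cv2.imwrite('pics/z11.png',cv2.resize(im[140:270,210:340],None,fx=4.5,fy=4.5,interpolation=cv2.INTER_CUBIC))
```

```text
[ 0.55674711 -0.08542615  0.07329887] 5.7 [ 0.59094431  0.23018744 -0.3273354 ] -3.10269064592213 29.75090106618382
[[273.0009142  148.00063588]]
```

View pics/z10.png

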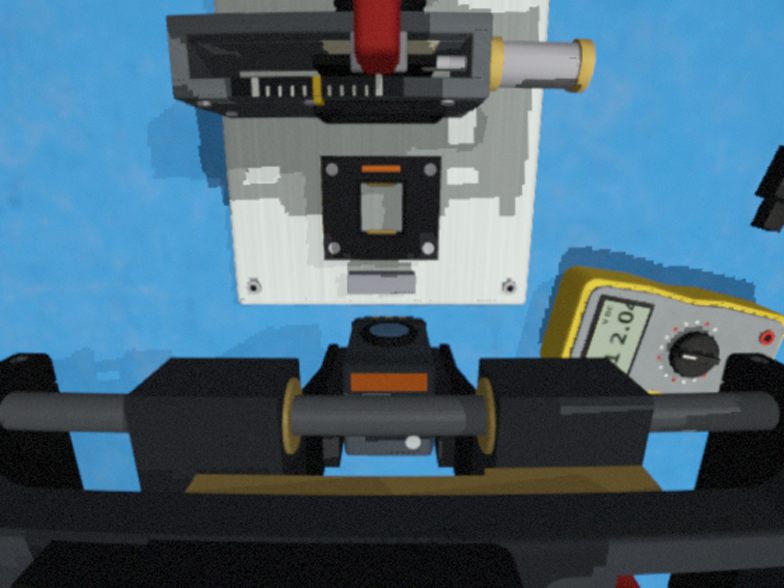

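View pics/z11.png

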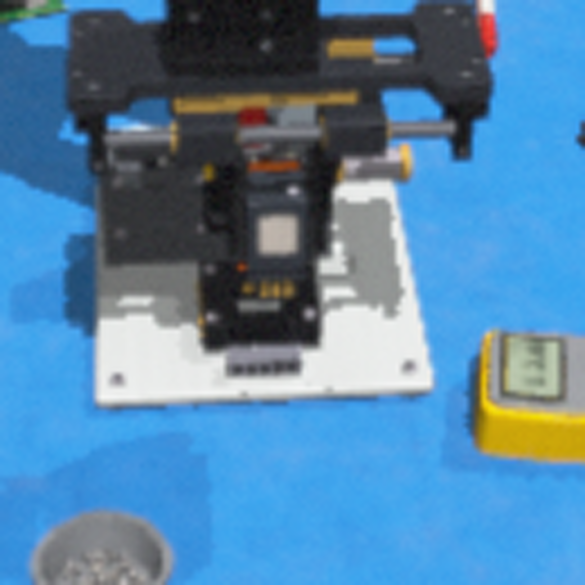

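Run:
```python
from h import *
c=load('wrist2'); im=c['image'][:,:,::-1]
cv2.imwrite('pics/z12.png',cv2.resize(im[220:330,225:335],None,fx=5.4,fy=5.4,interpolation=cv2.INTER_CUBIC))
cv2.imwrite('pics/z13.png',cv2.resize(im[100:200,220:325],None,fx=5.4,fy=5.4,interpolation=cv2.INTER_CUBIC))
```

```text
(no output)
```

View pics/z12.png

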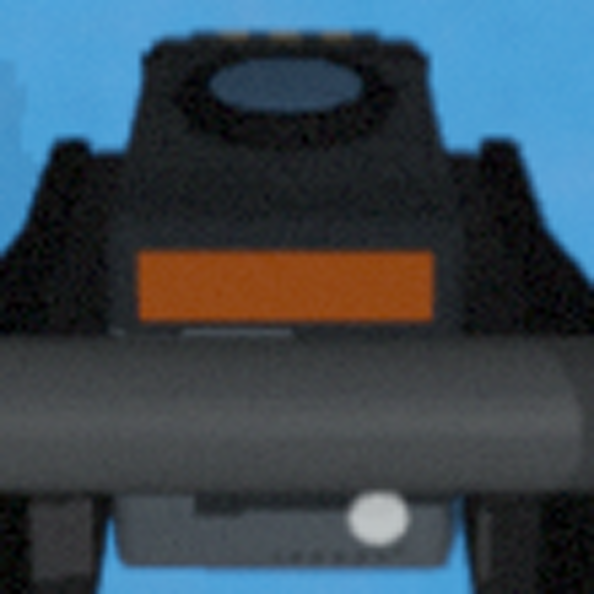

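View pics/z13.png

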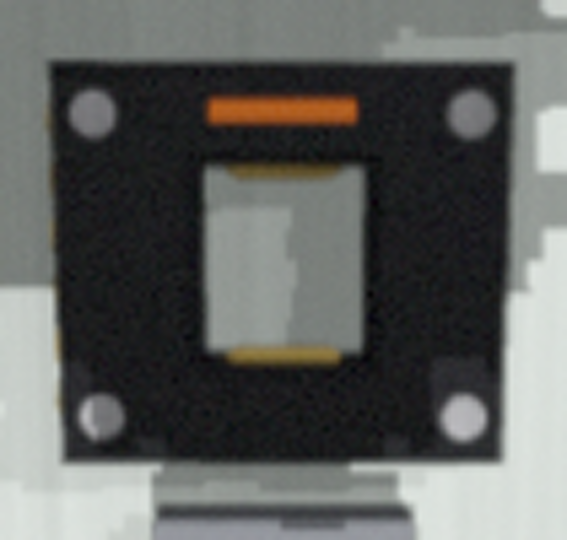

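Run:
```python
from h import *
c=load('wrist2'); c['pose']=c['hand_eye']  # tool frame: z forward(down)
s=bot.read_state(); tz=s['position'][2]; print(tz)
f=lambda L,o:np.array(L)/5.4+o-0.4
def pl(uv,zw): return onplane(c,uv,tz-zw)*1000
b=np.array([220,100]);m=np.array([225,220])
B=pl(f([(52,63),(514,65),(500,462),(64,462)],b),.03);print(B.round(1).tolist(),B.mean(0))
S=pl(f([(92,112),(472,112),(463,417),(100,417)],b),.03);print(S.round(1).tolist(),S.mean(0))
H=pl(f([(204,165),(365,165),(363,352),(206,352)],b),.022);print(H.round(1).tolist(),H.mean(0))
for top in (.142,.145,.148):
    M=pl(f([(125,215),(448,215),(463,565),(113,565)],m),top);print(top,M.round(1).tolist(),M.mean(0))
    print(pl(f([(137,250),(434,250),(434,322),(137,322)],m),top).round(1).tolist())
P=pts(c)
for v in (264,270,275,278,315,320,323): print(v,[tuple((P[v,u]*1000).round().astype(int).tolist()) for u in (255,270,277,290,305)])
```

```text
0.0732169956921875
[[84.1, -35.8, 43.2], [83.9, 27.2, 43.2], [28.8, 26.9, 43.2], [28.8, -36.2, 43.2]] [56.39536848 -4.44553655 43.21699569]
[[77.6, -30.5, 43.2], [77.6, 21.7, 43.2], [35.4, 21.4, 43.2], [35.3, -30.7, 43.2]] [56.49309964 -4.54858056 43.21699569]
[[70.3, -15.7, 51.2], [70.4, 7.3, 51.2], [43.7, 7.2, 51.2], [43.6, -15.8, 51.2]] [57.00563436 -4.26954682 51.21699569]
0.142 [[16.4, -13.7, -68.8], [16.4, 13.2, -68.8], [-17.7, 15.5, -68.8], [-17.7, -15.7, -68.8]] [ -0.64471269  -0.18782675 -68.78300431]
[[13.2, -12.8, -68.8], [13.2, 12.1, -68.8], [6.5, 12.3, -68.8], [6.5, -13.0, -68.8]]
0.145 [[17.7, -13.4, -71.8], [17.8, 12.8, -71.8], [-15.5, 15.2, -71.8], [-15.5, -15.4, -71.8]] [  1.10525909  -0.1988344  -71.78300431]
[[14.6, -12.5, -71.8], [14.6, 11.8, -71.8], [8.1, 12.0, -71.8], [8.1, -12.7, -71.8]]
0.148 [[19.1, -13.1, -74.8], [19.1, 12.5, -74.8], [-13.4, 14.8, -74.8], [-13.4, -15.0, -74.8]] [  2.85523087  -0.20984205 -74.78300431]
[[16.1, -12.2, -74.8], [16.1, 11.5, -74.8], [9.7, 11.7, -74.8], [9.7, -12.4, -74.8]]
264 [(16, -10, -73), (16, -4, -72), (15, -1, -71), (15, 5, -71), (15, 12, -71)]
270 [(13, -10, -72), (13, -4, -73), (12, -1, -71), (13, 5, -72), (13, 12, -73)]
275 [(10, -10, -71), (10, -4, -72), (10, -1, -72), (11, 5, -73), (10, 12, -72)]
278 [(10, -10, -74), (9, -4, -73), (9, -1, -73), (9, 5, -72), (9, 12, -72)]
315 [(-10, -11, -72), (-10, -4, -72), (-11, -1, -72), (-9, 5, -74), (-10, 12, -72)]
320 [(-12, -11, -73), (-13, -4, -72), (-12, -1, -73), (-14, 6, -71), (-13, 13, -72)]
323 [(-15, -11, -72), (-14, -4, -73), (-14, -1, -72), (-15, 6, -72), (-15, 13, -72)]
```

>>> move_arm([
  {"hand": 0, "x": 0.74, "y": -0.05, "z": 0, "wx": 0, "wy": 0, "wz": 0},
  {"hand": 0, "x": 0.74, "y": -0.05, "z": 0, "wx": 0, "wy": 0, "wz": 0},
  {"hand": 0, "x": 0.74, "y": -0.06, "z": 0, "wx": 0, "wy": 0, "wz": 0},
  {"hand": 0, "x": 0, "y": 0, "z": 0.6, "wx": 0, "wy": 0, "wz": 0},
  {"hand": 0, "x": 0, "y": 0, "z": 0.6, "wx": 0, "wy": 0, "wz": 0},
  {"hand": 0, "x": 0, "y": 0, "z": 0.45, "wx": 0, "wy": 0, "wz": 0},
  {"hand": 0, "x": 0, "y": 0, "z": 0, "wx": 0, "wy": 0, "wz": 0},
  {"hand": 0, "x": 0, "y": 0, "z": 0, "wx": 0, "wy": 0, "wz": 0},
  {"hand": 0, "x": 0, "y": 0, "z": 0, "wx": 0, "wy": 0, "wz": 0},
  {"hand": 0, "x": 0, "y": 0, "z": 0, "wx": 0, "wy": 0, "wz": 0},
])

```text
time_s: 6.8
position: [0.5555, -0.0295, 0.0325]
tcp_rot: [[0.054, 0.999, 0.001], [0.999, -0.054, -0.0], [-0.0, 0.001, -1.0]]
force: [0.4, 0.1, 0.0]
opening: 0.344
```

Run:
```python
from h import *
s=bot.read_state();R=s['tcp_rot'];print(s['position'],s['time_s'],s['force'],np.degrees(np.arctan2(R[1,1],R[0,1])),s['opening']*87)
c=snap('wrist','wrist3'); im=c['image'][:,:,::-1]
cv2.imwrite('pics/z14.png',cv2.resize(im[150:350,180:380],None,fx=3,fy=3,interpolation=cv2.INTER_CUBIC))
c=snap('side','side5'); im=c['image'][:,:,::-1]
cv2.imwrite('pics/z15.png',cv2.resize(im[150:240,220:320],None,fx=6,fy=6,interpolation=cv2.INTER_CUBIC))
```

```text
[ 0.55551067 -0.02947572  0.03253715] 6.8 [0.44625896 0.10563792 0.0203492 ] -3.1175003178678393 29.949316323200783
```

View pics/z14.png

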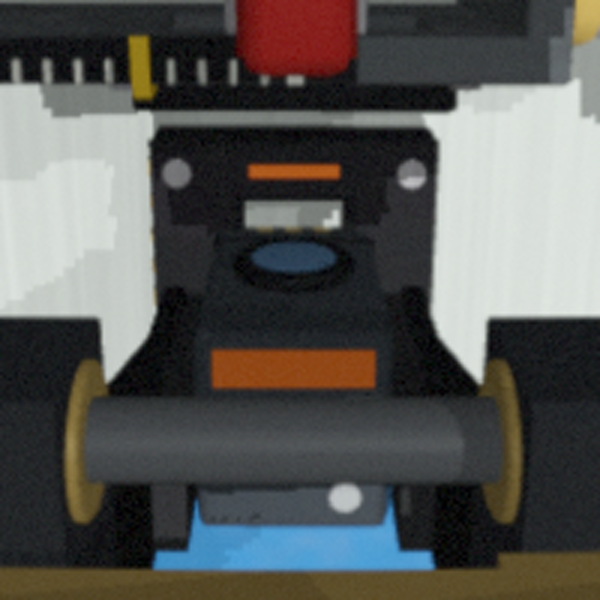

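View pics/z15.png

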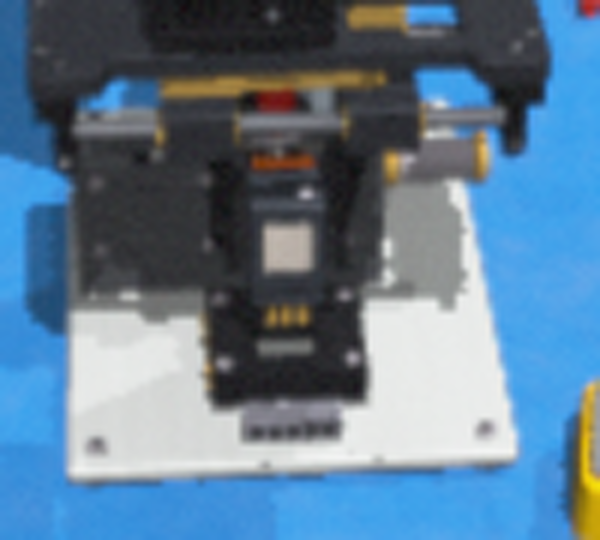

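Run:
```python
from h import *
c=load('wrist3'); c['pose']=c['hand_eye']
s=bot.read_state(); tz=s['position'][2]; print(tz)
f=lambda L,o:np.array(L)/3-.35+o
o=np.array([180,150])
pl=lambda uv,zw:(onplane(c,f(uv,o),tz-zw)*1000).round(1).tolist()
print('screws',pl([(176,174),(412,174)],.03)); print('stripe',pl([(248,171),(340,171)],.03))
print('block rear edge',pl([(155,130),(435,128)],.03))
for t in (.104,.1055): print('mod',pl([(200,524),(388,524),(212,350),(376,350),(212,388),(376,388)],t))
```

```text
0.03245218980031756
screws [[21.5, -26.2, 2.5], [21.5, 25.9, 2.5]]
stripe [[22.1, -10.3, 2.5], [22.2, 10.0, 2.5]]
block rear edge [[31.4, -30.5, 2.5], [31.9, 30.6, 2.5]]
mod [[-15.8, -15.0, -71.5], [-15.7, 14.5, -71.5], [14.3, -12.4, -71.5], [14.3, 11.8, -71.5], [8.1, -12.5, -71.5], [8.1, 12.0, -71.5]]
mod [[-14.7, -14.9, -73.0], [-14.7, 14.4, -73.0], [15.0, -12.3, -73.0], [15.0, 11.7, -73.0], [8.9, -12.4, -73.0], [8.9, 11.8, -73.0]]
```

>>> move_arm([
  {"hand": 0, "x": -0.03, "y": 0, "z": 0.2, "wx": 0, "wy": 0, "wz": 0},
  {"hand": 0, "x": 0, "y": 0, "z": 0.2, "wx": 0, "wy": 0, "wz": 0},
  {"hand": 0, "x": 0, "y": 0, "z": 0.15, "wx": 0, "wy": 0, "wz": 0},
  {"hand": 0, "x": 0, "y": 0, "z": 0, "wx": 0, "wy": 0, "wz": 0},
  {"hand": 0, "x": 0, "y": 0, "z": 0, "wx": 0, "wy": 0, "wz": 0},
])

```text
time_s: 7.4
position: [0.5549, -0.0299, 0.0179]
tcp_rot: [[0.054, 0.999, -0.0], [0.999, -0.054, 0.0], [0.0, -0.0, -1.0]]
force: [0.4, -0.1, 0.3]
opening: 0.339
```

>>> move_arm([
  {"hand": 0, "x": 0, "y": 0, "z": 0.1, "wx": 0, "wy": 0, "wz": 0},
  {"hand": 0, "x": 0, "y": 0, "z": 0.1, "wx": 0, "wy": 0, "wz": 0},
  {"hand": 0, "x": 0, "y": 0, "z": 0.08, "wx": 0, "wy": 0, "wz": 0},
  {"hand": 0, "x": 0, "y": 0, "z": 0, "wx": 0, "wy": 0, "wz": 0},
  {"hand": 0, "x": 0, "y": 0, "z": 0, "wx": 0, "wy": 0, "wz": 0},
])

```text
time_s: 7.9
position: [0.555, -0.0298, 0.0111]
tcp_rot: [[0.054, 0.999, 0.0], [0.999, -0.054, 0.0], [0.0, 0.0, -1.0]]
force: [1.5, 1.1, 0.0]
opening: 0.344
```

>>> move_arm([
  {"hand": 0, "x": 0, "y": 0, "z": 0.06, "wx": 0, "wy": 0, "wz": 0},
  {"hand": 0, "x": 0, "y": 0, "z": 0.06, "wx": 0, "wy": 0, "wz": 0},
  {"hand": 0, "x": 0, "y": 0, "z": 0, "wx": 0, "wy": 0, "wz": 0},
  {"hand": 0, "x": 0, "y": 0, "z": 0, "wx": 0, "wy": 0, "wz": 0},
])

```text
time_s: 8.3
position: [0.5549, -0.0299, 0.008]
tcp_rot: [[0.054, 0.999, 0.0], [0.999, -0.054, 0.0], [0.0, 0.0, -1.0]]
force: [1.2, 2.9, -0.8]
opening: 0.341
```

>>> move_arm([
  {"hand": 0, "x": 0, "y": 0, "z": 0.05, "wx": 0, "wy": 0, "wz": 0},
  {"hand": 0, "x": 0, "y": 0, "z": 0.04, "wx": 0, "wy": 0, "wz": 0},
  {"hand": 0, "x": 0, "y": 0, "z": 0, "wx": 0, "wy": 0, "wz": 0},
  {"hand": 0, "x": 0, "y": 0, "z": 0, "wx": 0, "wy": 0, "wz": 0},
])

```text
time_s: 8.7
position: [0.555, -0.0299, 0.0073]
tcp_rot: [[0.054, 0.999, 0.0], [0.999, -0.054, -0.0], [-0.0, 0.0, -1.0]]
force: [-1.4, 2.0, 11.0]
opening: 0.343
```

>>> move_arm([
  {"hand": 0, "x": 0, "y": 0, "z": 0.04, "wx": 0, "wy": 0, "wz": 0},
  {"hand": 0, "x": 0, "y": 0, "z": 0, "wx": 0, "wy": 0, "wz": 0},
  {"hand": 0, "x": 0, "y": 0, "z": 0, "wx": 0, "wy": 0, "wz": 0},
])

```text
time_s: 9.0
position: [0.5549, -0.0299, 0.0072]
tcp_rot: [[0.054, 0.999, 0.001], [0.999, -0.054, -0.0], [-0.0, 0.001, -1.0]]
force: [-2.6, 2.1, 16.9]
opening: 0.343
```

Run:
```python
from h import *
s=bot.read_state();R=s['tcp_rot'];print(s['position'],s['time_s'],s['force'],s['opening']*87)
c=snap('wrist','wrist4'); im=c['image'][:,:,::-1]
cv2.imwrite('pics/z16.png',cv2.resize(im[150:350,180:380],None,fx=3,fy=3,interpolation=cv2.INTER_CUBIC))
c=snap('side','side6'); im=c['image'][:,:,::-1]
cv2.imwrite('pics/z17.png',cv2.resize(im[150:240,220:320],None,fx=6,fy=6,interpolation=cv2.INTER_CUBIC))
```

```text
[ 0.5549496  -0.02986724  0.00718116] 9.0 [-2.57098957  2.14584813 16.88535193] 29.826810068255238
```

View pics/z16.png

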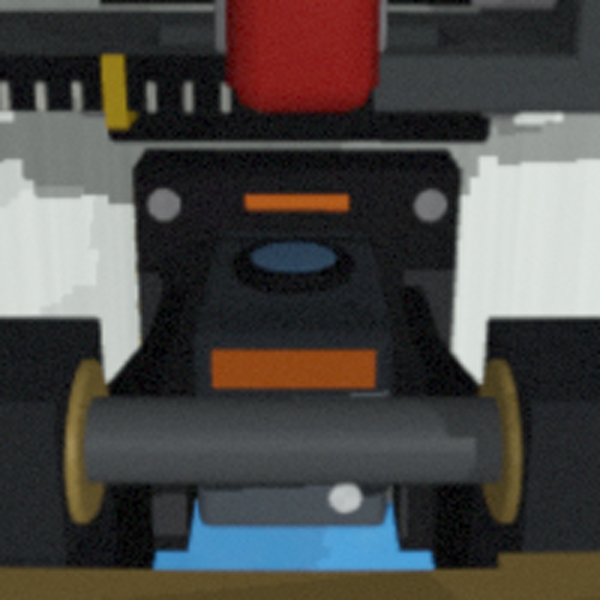

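View pics/z17.png

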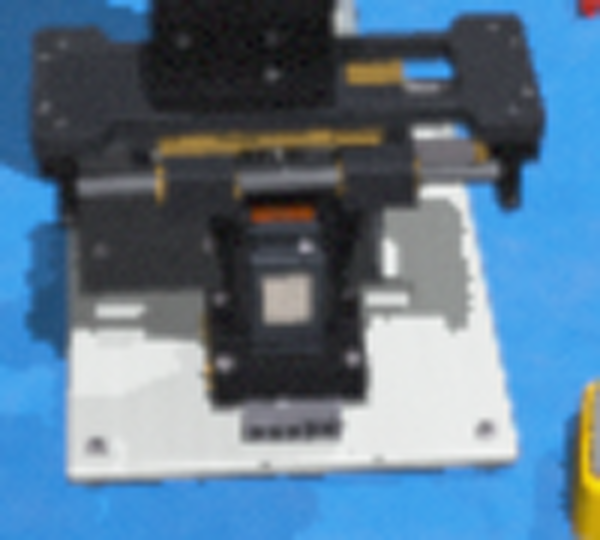

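>>> move_arm([
  {"hand": 60, "x": 0, "y": 0, "z": 0, "wx": 0, "wy": 0, "wz": 0},
  {"hand": 60, "x": 0, "y": 0, "z": 0, "wx": 0, "wy": 0, "wz": 0},
  {"hand": 60, "x": 0, "y": 0, "z": 0, "wx": 0, "wy": 0, "wz": 0},
  {"hand": 60, "x": 0, "y": 0, "z": 0, "wx": 0, "wy": 0, "wz": 0},
  {"hand": 60, "x": 0, "y": 0, "z": 0, "wx": 0, "wy": 0, "wz": 0},
  {"hand": 60, "x": 0, "y": 0, "z": 0, "wx": 0, "wy": 0, "wz": 0},
  {"hand": 60, "x": 0, "y": 0, "z": -0.4, "wx": 0, "wy": 0, "wz": 0},
  {"hand": 60, "x": 0, "y": 0, "z": -0.7, "wx": 0, "wy": 0, "wz": 0},
  {"hand": 60, "x": 0, "y": 0, "z": -0.8, "wx": 0, "wy": 0, "wz": 0},
  {"hand": 60, "x": 0, "y": 0, "z": -0.8, "wx": 0, "wy": 0, "wz": 0},
  {"hand": 60, "x": 0, "y": 0, "z": -0.8, "wx": 0, "wy": 0, "wz": 0},
  {"hand": 60, "x": 0, "y": 0, "z": -0.8, "wx": 0, "wy": 0, "wz": 0},
  {"hand": 60, "x": 0, "y": 0, "z": 0, "wx": 0, "wy": 0, "wz": 0},
  {"hand": 60, "x": 0, "y": 0, "z": 0, "wx": 0, "wy": 0, "wz": 0},
  {"hand": 60, "x": 0, "y": 0, "z": 0, "wx": 0, "wy": 0, "wz": 0},
])

```text
time_s: 10.6
position: [0.554, -0.0297, 0.1117]
tcp_rot: [[0.054, 0.999, -0.002], [0.999, -0.054, 0.0], [0.0, -0.002, -1.0]]
force: [0.2, 0.8, -0.7]
opening: 0.691
```

Run:
```python
from h import *
s=bot.read_state();R=s['tcp_rot'];print(s['position'],s['time_s'],s['force'],s['opening']*87)
c=snap('wrist','wrist5'); im=c['image'][:,:,::-1]
cv2.imwrite('pics/z18.png',cv2.resize(im,None,fx=1.4,fy=1.4,interpolation=cv2.INTER_CUBIC))
P=pts(c)
hsv=cv2.cvtColor(im,cv2.COLOR_BGR2HSV); g=im.astype(int)
m=((g[...,2]>100)&(g[...,2]>2.2*g[...,1])&(g[...,2]>2.2*g[...,0])).astype(np.uint8)
m2=m*((P[...,2]>.112)&(P[...,2]<.123))
k=max(cv2.findContours(m2.astype(np.uint8),cv2.RETR_EXTERNAL,cv2.CHAIN_APPROX_NONE)[0],key=cv2.contourArea)
print(cv2.boundingRect(k),cv2.minAreaRect((onplane(c,k[:,0],.1175)[:,:2]*1000).astype(np.float32)))
c=snap('side','side7'); im=c['image'][:,:,::-1]
cv2.imwrite('pics/z19.png',cv2.resize(im[130:240,220:320],None,fx=5.4,fy=5.4,interpolation=cv2.INTER_CUBIC))
```

```text
[ 0.55403316 -0.02971748  0.11166934] 10.6 [ 0.21800272  0.82204434 -0.6568986 ] 60.08996520031107
(270, 122, 23, 32) ((559.422607421875, 37.12758255004883), (18.220129013061523, 13.105391502380371), 86.63433074951172)
```

View pics/z18.png

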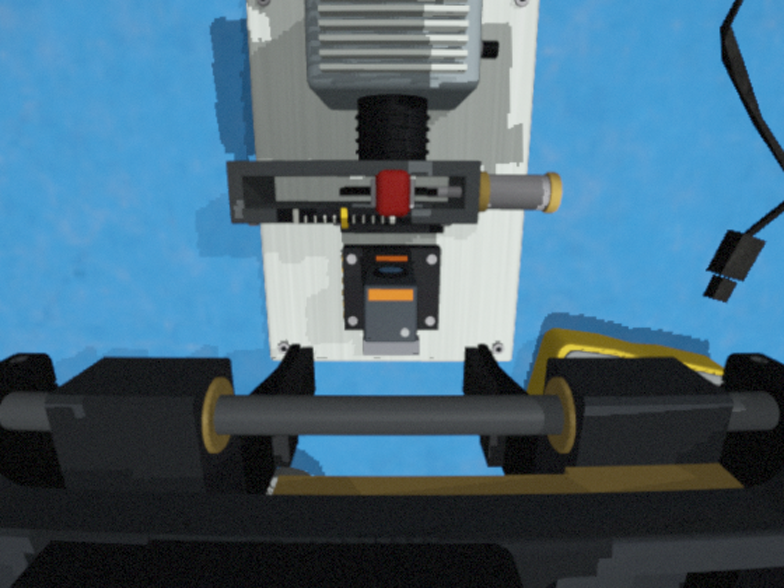

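View pics/z19.png

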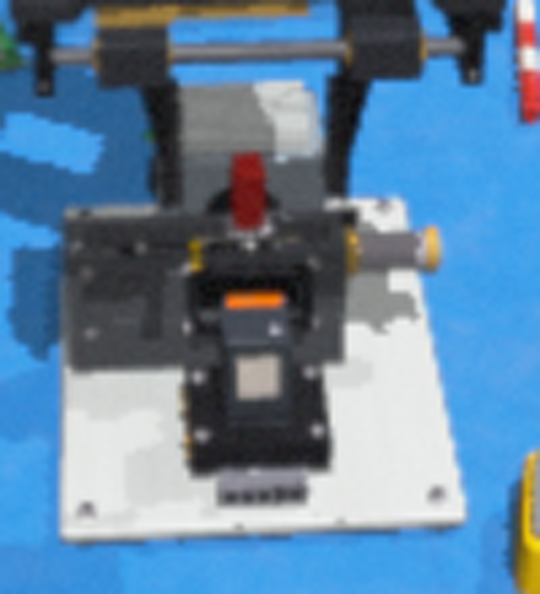

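>>> move_arm([
  {"hand": 45, "x": 0.67, "y": 0.02, "z": 0, "wx": 0, "wy": 0, "wz": 0},
  {"hand": 45, "x": 0.67, "y": 0.02, "z": 0, "wx": 0, "wy": 0, "wz": 0},
  {"hand": 45, "x": 0.67, "y": 0.02, "z": 0, "wx": 0, "wy": 0, "wz": 0},
  {"hand": 45, "x": 0.67, "y": 0.01, "z": 0, "wx": 0, "wy": 0, "wz": 0},
  {"hand": 45, "x": 0, "y": 0, "z": 0, "wx": 0, "wy": 0, "wz": 0},
  {"hand": 45, "x": 0, "y": 0, "z": 0, "wx": 0, "wy": 0, "wz": 0},
  {"hand": 45, "x": 0, "y": 0, "z": 0, "wx": 0, "wy": 0, "wz": 0},
])

```text
time_s: 11.4
position: [0.5601, 0.0362, 0.112]
tcp_rot: [[0.054, 0.999, -0.001], [0.999, -0.054, -0.0], [-0.0, -0.001, -1.0]]
force: [-0.8, -0.5, 0.4]
opening: 0.515
```

Run:
```python
from h import *
c=load('wrist5');P=pts(c);q=proj(c,[[.5555,-.030,.080]])[0].astype(int);print(q,P[q[1]-3:q[1]+6:2,q[0]-6:q[0]+7:4,2].round(4).tolist())
s=bot.read_state();R=s['tcp_rot'];print(s['position'],s['time_s'],s['opening']*87)
print('err tool units',R.T@(np.array([.5594,.0371,.055])-s['position'])/.025)
c=snap('side','side8'); im=c['image'][:,:,::-1]
cv2.imwrite('pics/z20.png',cv2.resize(im[110:240,210:340],None,fx=4.5,fy=4.5,interpolation=cv2.INTER_CUBIC))
```

```text
[279 225] [[0.0798, 0.0784, 0.079, 0.0788], [0.0789, 0.0808, 0.0798, 0.079], [0.0793, 0.0807, 0.0793, 0.0794], [0.0797, 0.0782, 0.0801, 0.0795], [0.0802, 0.0803, 0.0781, 0.0801]]
[0.56009229 0.03617158 0.11201666] 11.4 44.82187305863447
err tool units [ 0.03626352 -0.02811303  2.28067524]
```

View pics/z20.png

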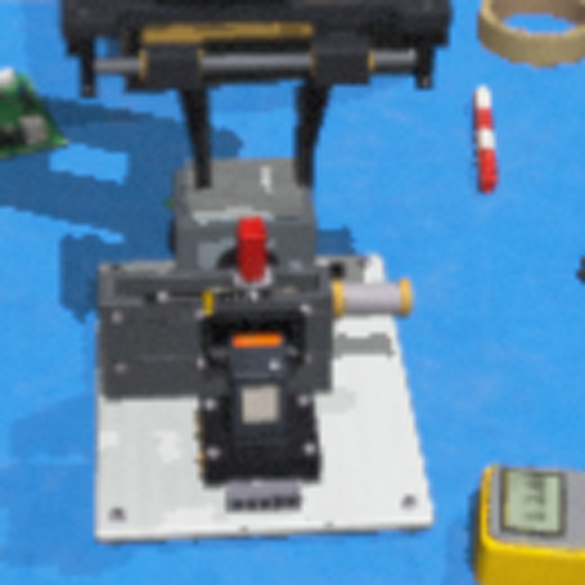

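>>> move_arm([
  {"hand": 45, "x": 0.03, "y": -0.02, "z": 0.6, "wx": 0, "wy": 0, "wz": 0},
  {"hand": 45, "x": 0, "y": 0, "z": 0.6, "wx": 0, "wy": 0, "wz": 0},
  {"hand": 45, "x": 0, "y": 0, "z": 0.6, "wx": 0, "wy": 0, "wz": 0},
  {"hand": 45, "x": 0, "y": 0, "z": 0.48, "wx": 0, "wy": 0, "wz": 0},
  {"hand": 45, "x": 0, "y": 0, "z": 0, "wx": 0, "wy": 0, "wz": 0},
  {"hand": 45, "x": 0, "y": 0, "z": 0, "wx": 0, "wy": 0, "wz": 0},
  {"hand": 45, "x": 0, "y": 0, "z": 0, "wx": 0, "wy": 0, "wz": 0},
])

```text
time_s: 12.15
position: [0.5605, 0.0374, 0.056]
tcp_rot: [[0.054, 0.999, 0.001], [0.999, -0.054, -0.0], [-0.0, 0.001, -1.0]]
force: [0.5, -0.1, -1.1]
opening: 0.52
```

Run:
```python
from h import *
s=bot.read_state();print(s['position'],s['time_s'],s['force'])
c=snap('side','side9'); im=c['image'][:,:,::-1]
cv2.imwrite('pics/z21.png',cv2.resize(im[110:240,210:340],None,fx=4.5,fy=4.5,interpolation=cv2.INTER_CUBIC))
```

```text
[0.56047509 0.03742206 0.05603541] 12.15 [ 0.52300019 -0.14270997 -1.06808902]
```

View pics/z21.png

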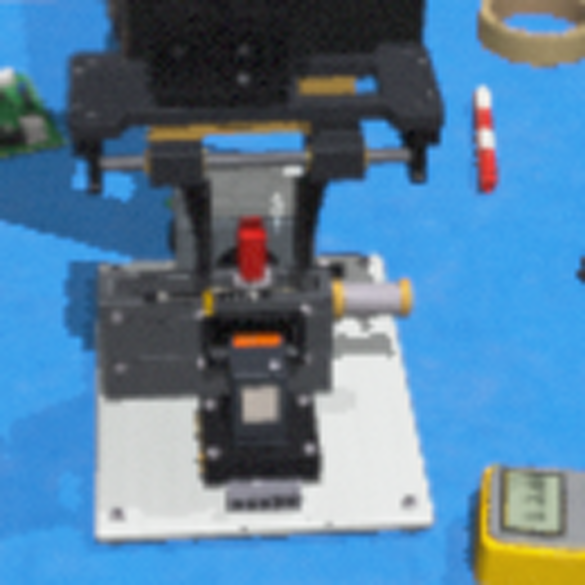

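Fingers straddle the red knob at the right height. Close.

>>> move_arm([
  {"hand": 0, "x": 0, "y": 0, "z": 0, "wx": 0, "wy": 0, "wz": 0},
  {"hand": 0, "x": 0, "y": 0, "z": 0, "wx": 0, "wy": 0, "wz": 0},
  {"hand": 0, "x": 0, "y": 0, "z": 0, "wx": 0, "wy": 0, "wz": 0},
  {"hand": 0, "x": 0, "y": 0, "z": 0, "wx": 0, "wy": 0, "wz": 0},
  {"hand": 0, "x": 0, "y": 0, "z": 0, "wx": 0, "wy": 0, "wz": 0},
  {"hand": 0, "x": 0, "y": 0, "z": 0, "wx": 0, "wy": 0, "wz": 0},
  {"hand": 0, "x": 0, "y": 0, "z": 0, "wx": 0, "wy": 0, "wz": 0},
])

```text
time_s: 12.9
position: [0.5595, 0.0377, 0.0555]
tcp_rot: [[0.054, 0.999, -0.001], [0.999, -0.054, 0.0], [0.0, -0.001, -1.0]]
force: [-2.0, 1.1, 1.4]
opening: 0.159
```

Run:
```python
from h import *
s=bot.read_state();print(s['position'],s['time_s'],s['force'],s['opening']*87)
c=snap('side','side10'); im=c['image'][:,:,::-1]
cv2.imwrite('pics/z22.png',cv2.resize(im[140:200,220:310],None,fx=8,fy=8,interpolation=cv2.INTER_CUBIC))
snap('wrist','wrist6')
```

```text
[0.5594923  0.03772061 0.05545478] 12.9 [-1.96819559  1.05566698  1.37397861] 13.813932663949494
```

View pics/z22.png

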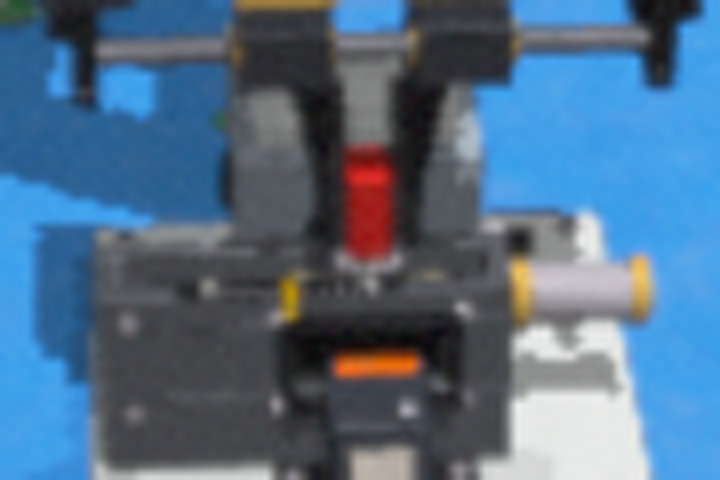

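View pics/wrist6.png

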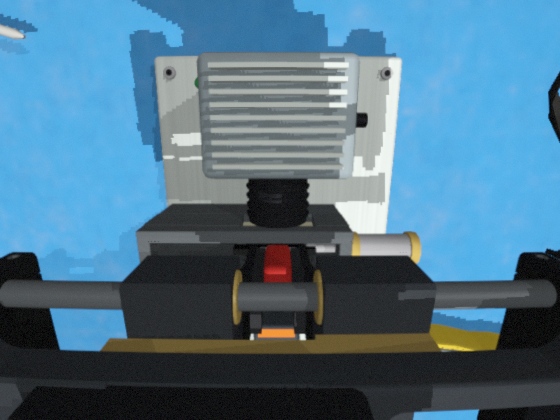

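>>> move_arm([
  {"hand": 0, "x": 0, "y": -0.12, "z": 0, "wx": 0, "wy": 0, "wz": 0},
  {"hand": 0, "x": 0, "y": -0.12, "z": 0, "wx": 0, "wy": 0, "wz": 0},
  {"hand": 0, "x": 0, "y": -0.12, "z": 0, "wx": 0, "wy": 0, "wz": 0},
  {"hand": 0, "x": 0, "y": -0.12, "z": 0, "wx": 0, "wy": 0, "wz": 0},
  {"hand": 0, "x": 0, "y": -0.12, "z": 0, "wx": 0, "wy": 0, "wz": 0},
  {"hand": 0, "x": 0, "y": -0.12, "z": 0, "wx": 0, "wy": 0, "wz": 0},
  {"hand": 0, "x": 0, "y": -0.12, "z": 0, "wx": 0, "wy": 0, "wz": 0},
  {"hand": 0, "x": 0, "y": -0.12, "z": 0, "wx": 0, "wy": 0, "wz": 0},
  {"hand": 0, "x": 0, "y": 0, "z": 0, "wx": 0, "wy": 0, "wz": 0},
  {"hand": 0, "x": 0, "y": 0, "z": 0, "wx": 0, "wy": 0, "wz": 0},
  {"hand": 0, "x": 0, "y": 0, "z": 0, "wx": 0, "wy": 0, "wz": 0},
  {"hand": 0, "x": 0, "y": 0, "z": 0, "wx": 0, "wy": 0, "wz": 0},
])

```text
time_s: 14.2
position: [0.5413, 0.0387, 0.0555]
tcp_rot: [[0.055, 0.998, 0.01], [0.998, -0.055, -0.0], [0.0, 0.01, -1.0]]
force: [9.7, 1.7, -7.9]
opening: 0.157
```

```bash
cat > k.py <<'E'
from h import *
import sys
n=sys.argv[1]
s=bot.read_state();print(s['position'],s['time_s'],s['force'],s['opening']*87)
d=np.array([np.cos(np.radians(3.05)),-np.sin(np.radians(3.05))])
print('TCP travel mm',-(s['position'][:2]-[.5597,.0375])@d*1000)
def red(c):
    im=c['image'].astype(int);P=pts(c)
    m=(im[...,0]>90)&(im[...,0]>2.2*im[...,1])&(im[...,0]>2.2*im[...,2])&(P[...,2]>.08)&(P[...,2]<.125)&(abs(P[...,0]-.55)<.06)&(abs(P[...,1]-.037)<.03)
    return np.median(P[m],0), m.sum()
for cam,ref in (('side','side10'),('scene',None)):
    c=snap(cam,cam+n); a=red(c); 
    b=red(load('side10' if cam=='side' else 'scene0')); print(cam,a,b,'shift',-(a[0]-b[0])[:2]@d*1000)
    im=c['image'][:,:,::-1]
    if cam=='side': cv2.imwrite('pics/zk%s.png'%n,cv2.resize(im[140:200,210:300],None,fx=8,fy=8,interpolation=cv2.INTER_CUBIC))
    else: cv2.imwrite('pics/zs%s.png'%n,cv2.resize(im[140:250,150:280],None,fx=5,fy=5,interpolation=cv2.INTER_CUBIC))
E
python3 k.py 20
```

```text
[0.54130506 0.03869186 0.05552273] 14.2 [ 9.66637687  1.69306759 -7.8747611 ] 13.653690121729753
TCP travel mm 18.432295628859954
side (array([0.53920357, 0.02987939, 0.10903763]), np.int64(70)) (array([0.55803482, 0.0292104 , 0.10675517]), np.int64(76)) shift 18.840164002767253
scene (array([0.53889029, 0.02877724, 0.10964908]), np.int64(82)) (array([0.55379579, 0.02940647, 0.10800577]), np.int64(87)) shift 14.85090881942474
```

View pics/zk20.png

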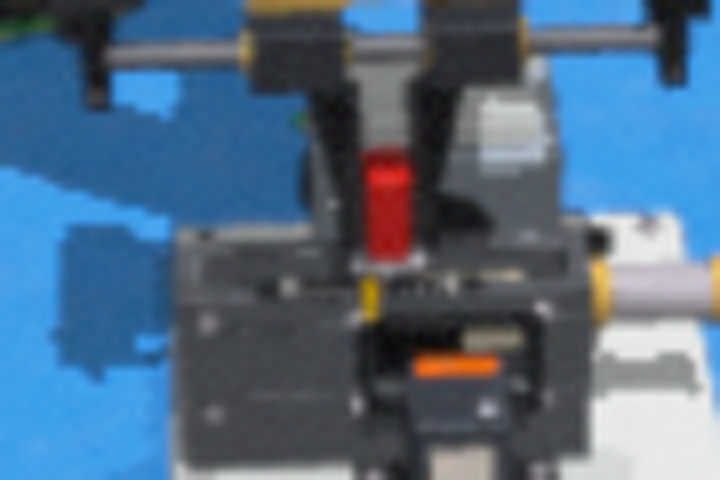

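View pics/zs20.png

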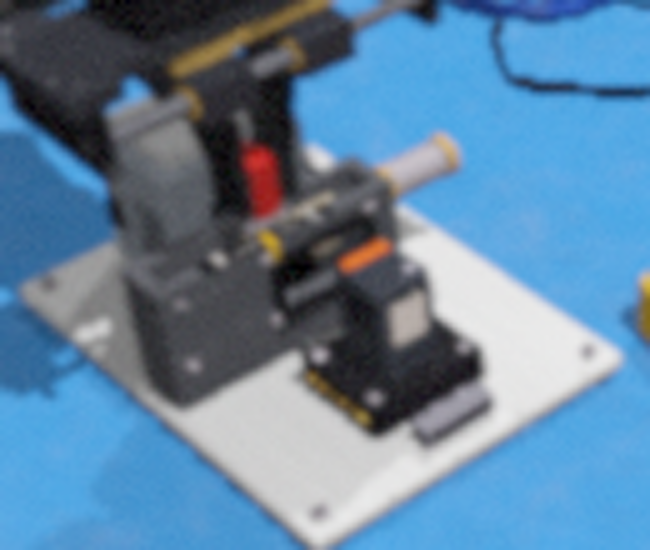

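>>> move_arm([
  {"hand": 0, "x": 0, "y": -0.1, "z": 0, "wx": 0, "wy": 0, "wz": 0},
  {"hand": 0, "x": 0, "y": -0.1, "z": 0, "wx": 0, "wy": 0, "wz": 0},
  {"hand": 0, "x": 0, "y": -0.1, "z": 0, "wx": 0, "wy": 0, "wz": 0},
  {"hand": 0, "x": 0, "y": 0, "z": 0, "wx": 0, "wy": 0, "wz": 0},
  {"hand": 0, "x": 0, "y": 0, "z": 0, "wx": 0, "wy": 0, "wz": 0},
  {"hand": 0, "x": 0, "y": 0, "z": 0, "wx": 0, "wy": 0, "wz": 0},
  {"hand": 0, "x": 0, "y": 0, "z": 0, "wx": 0, "wy": 0, "wz": 0},
])

```text
time_s: 15.0
position: [0.5348, 0.0391, 0.0555]
tcp_rot: [[0.055, 0.998, 0.012], [0.998, -0.055, -0.0], [0.0, 0.012, -1.0]]
force: [10.7, 1.6, -9.7]
opening: 0.161
```

```bash
python3 k.py 21
```

```text
[0.53484743 0.03906487 0.05553074] 15.0 [10.71549559  1.59631532 -9.7120199 ] 14.001044930858011
TCP travel mm 24.90062811539993
side (array([0.53351542, 0.03042765, 0.10707337]), np.int64(74)) (array([0.55803482, 0.0292104 , 0.10675517]), np.int64(76)) shift 24.549434272139866
scene (array([0.53294   , 0.02929528, 0.1077641 ]), np.int64(81)) (array([0.55379579, 0.02940647, 0.10800577]), np.int64(87)) shift 20.820334558115054
```

View pics/zk21.png

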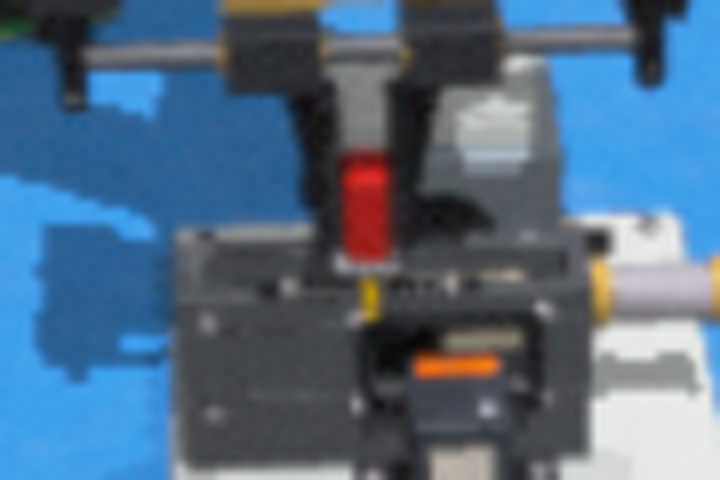

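>>> move_arm([
  {"hand": 0, "x": 0, "y": 0, "z": 0, "wx": 0, "wy": 0, "wz": 0},
  {"hand": 0, "x": 0, "y": 0, "z": 0, "wx": 0, "wy": 0, "wz": 0},
  {"hand": 0, "x": 0, "y": 0, "z": 0, "wx": 0, "wy": 0, "wz": 0},
  {"hand": 0, "x": 0, "y": 0, "z": 0, "wx": 0, "wy": 0, "wz": 0},
  {"hand": 0, "x": 0, "y": 0, "z": 0, "wx": 0, "wy": 0, "wz": 0},
])

```text
time_s: 15.6
position: [0.5349, 0.0391, 0.0555]
tcp_rot: [[0.055, 0.998, 0.012], [0.998, -0.055, -0.0], [0.0, 0.012, -1.0]]
force: [10.7, 1.9, -8.9]
opening: 0.157
```

```bash
python3 k.py 22
python3 - <<'E'
from h import *
c=load('side22');P=pts(c)
m=(abs(P[...,0]-.555)<.013)&(abs(P[...,1]+.03)<.014)&(P[...,2]>.05);print('module top z',np.median(P[m],0))
for n in ('dish','inlet','reel'): pass
a=load('side0')['image'].astype(int);b=c['image'].astype(int)
print('bystander zones diff',[np.abs(a[v0:v1,u0:u1]-b[v0:v1,u0:u1]).mean().round(1) for u0,u1,v0,v1 in((215,250,250,282),(250,276,308,342),(345,383,275,316))])
E
```

```text
[0.53486701 0.03906896 0.05554265] 15.6 [10.73973174  1.9009775  -8.88385684] 13.683797137530291
TCP travel mm 24.8812928564383
side (array([0.53374095, 0.03077735, 0.10715157]), np.int64(74)) (array([0.55803482, 0.0292104 , 0.10675517]), np.int64(76)) shift 24.342830445411487
scene (array([0.53268638, 0.02922915, 0.10941008]), np.int64(82)) (array([0.55379579, 0.02940647, 0.10800577]), np.int64(87)) shift 21.070075966733953
module top z [ 0.55083718 -0.02210347  0.39141554]
bystander zones diff [np.float64(2.7), np.float64(2.2), np.float64(2.0)]
```

View pics/side22.png

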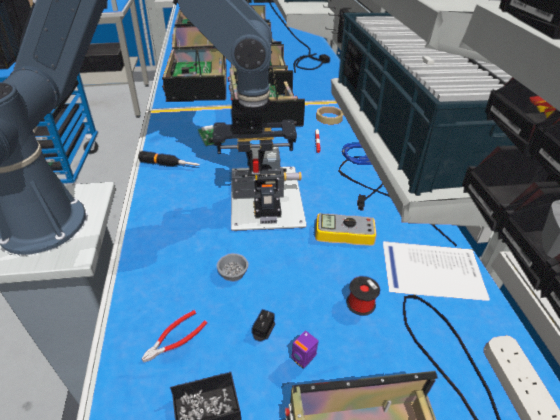

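View pics/zs22.png

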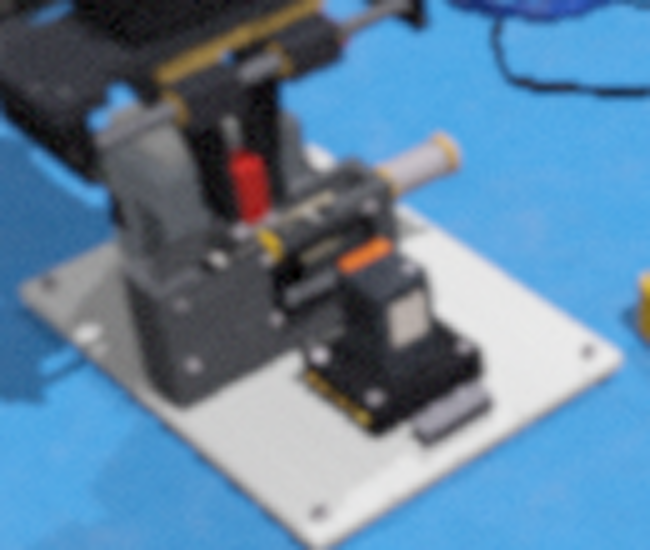

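Run:
```python
from h import *
c=load('side22');P=pts(c)
m=(abs(P[...,0]-.555)<.013)&(abs(P[...,1]+.03)<.014)&(P[...,2]>.05)&(P[...,2]<.1);print('module top',np.median(P[m],0),m.sum(),bot.read_state()['qvel'].round(2))
order.hand_in()
```

```text
module top [ 0.55491038 -0.03165403  0.07824375] 91 [ 0.01  0.02  0.02  0.05  0.12 -0.09]
the job is handed in; nothing more can be done
```

The module is plugged in with its lens towards the shutter. I let go of it while the shutter was still shut, and handed the job in at about 15.7 s with the gripper holding the knob at the yellow half-open mark. No verdict came back.

**Fingertips:** all three cameras showed the real fingertips about 35 mm behind the stated TCP. I set every grasp height from the pictures instead, and both grasps closed at the expected widths (29.8 mm on the module, 13.8 mm on the knob).

**Module:** it stopped firmly under a press of 17 N. After I let go its top stood at 79.5 mm by the wrist camera, where fully home is 80 mm. At the end it was still upright; the side camera then read its top at 78 mm, with noisy depth.

**Shutter:** the knob is level with the yellow mark in the side view.

| Measure | Result | Expected at half travel |
|---|---|---|
| Travel from the arm's pose | about 25 mm | 25 mm |
| Travel from the side camera | 24.3 mm | 25 mm |
| Travel from the scene camera | 21 mm | 25 mm |
| Wrist force along the slide | 10.7 N | about 11 N |

The scene camera disagreed. I put that down to its start picture being taken before a finger covered part of the knob, because its change between the last two steps matched the other measures. The arm was steady over the last checks.

**Bystanders:** the side view shows no change around the mains inlet, dish or reel, and the purple look-alike was not touched.

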